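# Lock the dicer's blade cartridge with a flat driver

## Robot

A 7-joint arm with a two-finger parallel gripper is mounted at the origin on the work surface. World frame = base frame: x ahead of the robot, y to its left, z up, the work surface at z = 0. Lengths are in m, angles in rad, forces in N, time in s.
With the tool pointing down it reaches from about 0.425 to 0.875 m from the base axis. Payload 4.7 kg.
Tool frame: the origin (TCP) lies midway between the tips of the shut fingers; the grasp point (between the pads) lies 19 mm behind it; x points along the fingers, y is the direction in which the jaws open and shut, and the axes are right-handed (so a half turn about x gives the same grasp; the last joint's range is limited). The gripper opens to 87 mm and grips with 3 to 60 N. Pads are 19 mm wide; open, the fingers measure 117 mm over their backs; the gripper's body (75 mm by 190 mm) begins 51 mm behind the grasp point.
Start: joints at [1.153, 0.321, -0.07, 1.45, 0.023, 1.371, -0.057], TCP at [0.272, -0.59, 0.223] pointing down, gripper open.
Joint ranges: [-2.86, 2.86], [-0.3, 2.09], [-1.38, 1.24], [0.06, 2.45], [-1.56, 4.7], [0.09, 2.05], [-2.69, 2.69]. Speed limits (rad/s): [2.57, 2.57, 3.14, 3.14, 3.14, 3.14, 3.14].

## Interface

Orientations are given as a rotation vector (axis times angle).
In Python, from bench import ctrl gives the robot as it stands. The module is installed in compiled form; this text tells all that it offers.
- The arm moves only by the tool servo_tool, never from a script. Its arguments are lists of equal length, an entry for each row: "dp": the shift along the tool's x, y, z in units of 25 mm (1.0 is 25 mm), a list of three; "yaw": the turn about the tool's x in units of 6 degrees (1.0 is 6 degrees). A call has exactly 5 rows; each row shifts and turns the commanded pose from where the row before left it, along the tool's axes as they then stand; what a row does not reach is not made up. A row lasts 1/10 s, in which the tool goes at most 50 mm and 8.59 degrees, less where a joint would pass 70% of its speed; a pose out of reach is approached as far as the arm can. A call is refused whole if a number of a shift passes 1 or a number of a turn 1, either way. A call with a gripper value outside its range is refused whole. "fingers" is the opening, from 0 (shut) to 1 (fully open), set as the call begins (left out, the last holds). The fingers move at their own pace and stop on an object; "grip_force" is the grip in N (left out, the last holds). Time passes only in rows, so rows that do not move let the fingers close, or fill a call up. It gives the time, the measured TCP pose, the force and the opening at its end, in the units of the state.
- ctrl.get_state(): the state, without advancing time (a new reading comes with each control period).
- ctrl.get_image(name): name is "scene" or "top" or "wrist"; returns (picture, depth): 480x640x3 uint8, red, green, blue; 480x640 float32, m along the optical axis (not along the pixel's ray), 0 where there is no reading.
- ctrl.camera_info(name): a dict with "fx", "fy", "cx", "cy" (pixels), "extrinsics" (4x4, takes a point from world to camera coordinates); the wrist camera has in their place "hand_eye" (4x4, takes a point from camera to tool coordinates, whose origin is the TCP and whose axes are the tool frame's). Camera axes: x right, y down, z forward; pixel columns grow to the right and rows downward; lengths in m; the calibration is good to about 2 mm. A picture is of the moment at which its call begins: read the wrist's pose just before it. camera_info takes no time and is no camera call.
- ctrl.close_job(): hands the job in, once; it reports no verdict.
Trained networks look in the newest picture that a camera, given by its name, has taken for a name from the list of things; names that differ only in an ending like _2 or _b are one class to them, and where a whole thing is asked for, a point or a joint stands for the part that bears it (a point fixed in the world has none). Each returns a list of dicts, best first, with "score" (0 to 1); they miss things now and then, are a little off and sometimes report something else, mostly with a low value. They report only what shows in the picture. A call takes as long as a camera call. They do not tell look-alikes from the thing itself.
- ctrl.search_frame(camera, label): "extent" ([left, top, right, bottom] in pixels, round what is visible of it).
- ctrl.cut_out(camera, label): "region" (480x640 bool, what is visible of it) and "extent" ([left, top, right, bottom] in pixels, round what is visible of it).
The state is a dict: "time": time; "joint_positions": joint angles; "qd": joint speeds; "joint_torque": joint torques, N m; "position": TCP position; "tool_rot": TCP orientation; "ft_force": force on the tool from outside, world axes, zero at the start; "torque": the same for the moment, N m; "grip_width": opening from 0.0 (shut) to 1.0 (fully open).
Only numpy, scipy, OpenCV 4.12 (cv2) and the standard library are available. Lean on these libraries where they do the work, as an engineer would, in place of code of your own. Each camera call takes 0.05 s, during which the arm holds its last target.

## Task

The blade cartridge of the vegetable dicer has been put back, but one of its two slotted quarter-turn screws was left unlocked. Take the flat driver from the tool stand, seat its blade fully in that screw's slot and, without letting the blade come out on the way, turn the screw clockwise up to its stop so that it is locked: press only lightly and do not force it against the stop, and keep clear of the blades. Then stand the driver back in a hole of the tool stand and leave everything else as it was.

Things in the scene. Friction and masses are not known exactly. Their poses are not given: they have to be found in the camera images.
- flat_driver: Stubby flat-blade screwdriver, hanging blade down in the tool stand. Origin: middle of the tip edge; z up the shaft to the handle; x along the blade's width. Blade 14 mm wide (x), 2.5 mm thick (y), 12 mm long; 9 mm round shaft; black handle 26 mm square, faces square to x and y, from 66 to 122 mm above the tip: grip two flats at about 94 mm. 0.09 to 0.14 kg.
- loose_slot (a point): Centre of the slot floor of the unlocked screw; z up the screw's axis, x along the slot. Steel head 24 mm wide, top face at z = +4 mm; slot straight across, open-ended, 4 mm wide and deep, lips chamfered 0.8 mm. It is at one of the dicer's two lugs: the head that stands 2 to 3.5 mm higher, its slot well askew to the two ribs beside it. Floor 115 mm above the table when locked.
- loose_screw: The unlocked screw, same point and axes. 0.8 to 1.4 rad clockwise (from above) brings it to a solid stop; its slot is then in line with the ribs only within 0.3 rad, so feel for the stop. Its cam draws it down 2.55 mm per rad: the blade must follow; 5 to 10 N keeps it seated. It takes 0.12 N m to turn after 0.1 rad of play, and stays put; 0.2 N m means the stop, over 0.3 N m is forcing.
- tight_slot (a point): The same point of the other screw, of the same kind, at the opposite lug: locked, slot floor 115 mm above the table, slot in line with its ribs within 0.3 rad. Leave it so.
- dicer: Bench vegetable dicer without its pusher head: aluminium frame 150 mm square on four legs, with a steel blade cartridge (grid of crossed blades, top at 113 mm). Origin on the table under its centre, z up. Two lugs, at y = +95 and -95 mm, carry the screws; two short dark ribs beside each screw point along the dicer's y. Fixed to the bench.
- stand: Aluminium tool stand, fixed: top plate 60 x 176 x 5 mm, upper face 74 mm above the table, open below. Origin on the table under its centre, z up; three 18.5 mm holes at y = -58, 0 and +58 mm. A driver hangs, its handle's lower face on the plate (flat driver's tip 8 mm above the table): flat driver in the middle or y = -58 hole, cross-point driver in the other, +58 empty. Its blade lies along the row within 0.3 rad.
- cross_driver: Cross-point screwdriver in the tool stand, taller (top 158 mm above the table), with a round waisted black handle. Leave it. Origin at its tip.
- pusher_head: The dicer's pusher head standing on the bench, 190 mm wide, 162 mm high. Leave it. Origin under its centre.
- jar_a: Jar with a brass-coloured lid, 68 mm wide, 93 mm high. Leave it. Origin under its centre.
- jar_b: A second such jar. Leave it.
- can_a: Food can, 74 mm wide, 110 mm high. Leave it. Origin under its centre.
- bowl: Small steel bowl, 124 mm wide, 55 mm high. Leave it. Origin under its centre.
- spoon: Steel serving spoon lying on the bench, 220 mm long. Leave it.
- brush: White scrubbing brush lying on its bristles, 150 x 45 x 38 mm. Leave it.
Not all that is in view belongs to the job. What is shaped like the stand but green is not meant.

How it is judged:
By the outcome, as a careful person would: the job done as asked, in the order asked, and still so for the second after the job is handed in, with the robot touching nothing.
It also fails if it takes over 72 s, if anything falls off the work surface, if the arm or the gripper's body presses on something with over 40 N, if the wrist force passes 120 N, or if a joint passes its speed limit or range.

## Working session

There is one attempt and no reset: what is moved stays moved. The work goes in short steps, Python scripts to look and compute and a tool call to move; the robot and the scene stay as the last step left them, time stands still between calls to the robot, and variables do not carry over. Pictures are saved under pics/ and viewed, and the job is handed in when it is done.

Besides the shell and the picture viewer there is one more tool, called by a JSON object that holds its "name" and its "arguments", one argument or row to a line. servo_tool: Moves the arm, as the interface text tells. Its arguments: {"type":"object","properties":{"dp":{"type":"array","items":{"type":"array","items":{"type":"number"}}},"yaw":{"type":"array","items":{"type":"number"}},"fingers":{"type":"number"},"grip_force":{"type":"number"}},"required":["dp","yaw"]}

```bash
mkdir -p pics; ls; cat > h.py <<'E'
import numpy as np, cv2
from bench import ctrl
from scipy.spatial.transform import Rotation as R
def save(im,n): cv2.imwrite('pics/'+n,im[:,:,::-1])
def Tw():
    s=ctrl.get_state(); T=np.eye(4); T[:3,:3]=R.from_rotvec(s['tool_rot']).as_matrix(); T[:3,3]=s['position']; return T
def c2w(cam,T=None):
    i=ctrl.camera_info(cam)
    if cam=='wrist': return T@np.array(i['hand_eye'])
    return np.linalg.inv(np.array(i['extrinsics']))
def pts(cam,d,T=None):
    i=ctrl.camera_info(cam); v,u=np.mgrid[0:480,0:640]
    P=np.stack([(u-i['cx'])/i['fx']*d,(v-i['cy'])/i['fy']*d,d],-1)
    M=c2w(cam,T); return P@M[:3,:3].T+M[:3,3]
E
python3 - <<'E'
from h import *
s=ctrl.get_state(); print(s)
for c in ['scene','top','wrist']:
    T=Tw(); im,d=ctrl.get_image(c); save(im,c+'0.png'); np.savez('pics/'+c+'0.npz',im=im,d=d,T=T)
    i=ctrl.camera_info(c); print(c,i)
E
```

```text
pics
{'time': 0.0, 'joint_positions': array([ 1.15308701,  0.32182297, -0.07009793,  1.45166362,  0.02260362,
        1.37079575, -0.0568959 ]), 'qd': array([ 0.0010779 , -0.00120717,  0.00190725, -0.00035107,  0.0007654 ,
       -0.00138178, -0.00046746]), 'joint_torque': array([-8.66016489e-04, -4.91292465e+01, -4.04656129e-01, -3.12525666e+01,
       -6.40279963e-02,  4.37662541e-02,  1.93483384e-04]), 'position': array([ 0.27176567, -0.58985577,  0.22146735]), 'tool_rot': array([ 1.98286001,  0.4369115 , -1.98387935]), 'ft_force': array([ 0.04341356, -0.07589194, -0.4166616 ]), 'torque': array([0.01586786, 0.02749532, 0.01143313]), 'grip_width': 1.0018983526651764}
scene {'fx': 454.40371300246056, 'fy': 454.40371300246056, 'cx': 327.04696342439115, 'cy': 239.0332379243896, 'extrinsics': array([[-0.51187495,  0.85897132, -0.01234121,  0.26546028],
       [ 0.72996529,  0.4273343 , -0.53341923, -0.3350854 ],
       [-0.452918  , -0.2820526 , -0.84576097,  1.32796748],
       [ 0.        ,  0.        ,  0.        ,  1.        ]])}
top {'fx': 490.22497119211005, 'fy': 490.22497119211
[... 176 characters left out ...]
-01, -9.60337292e-02, -2.12208318e-01,
         5.21812824e-01],
       [ 2.11175489e-01,  2.09113927e-02, -9.77224450e-01,
         1.28293296e+00],
       [ 0.00000000e+00,  0.00000000e+00,  0.00000000e+00,
         1.00000000e+00]])}
wrist {'fx': 370.30749651548643, 'fy': 370.30749651548643, 'cx': 318.9075980215659, 'cy': 246.55678164158866, 'hand_eye': array([[ 1.33696903e-03, -2.83003782e-01,  9.59117861e-01,
        -1.62665346e-01],
       [ 9.99998940e-01,  9.31523911e-04, -1.11909377e-03,
        -1.07065506e-03],
       [-5.76733453e-04,  9.59118341e-01,  2.83004727e-01,
        -7.86102500e-02],
       [ 0.00000000e+00,  0.00000000e+00,  0.00000000e+00,
         1.00000000e+00]])}
```

View pics/scene0.png

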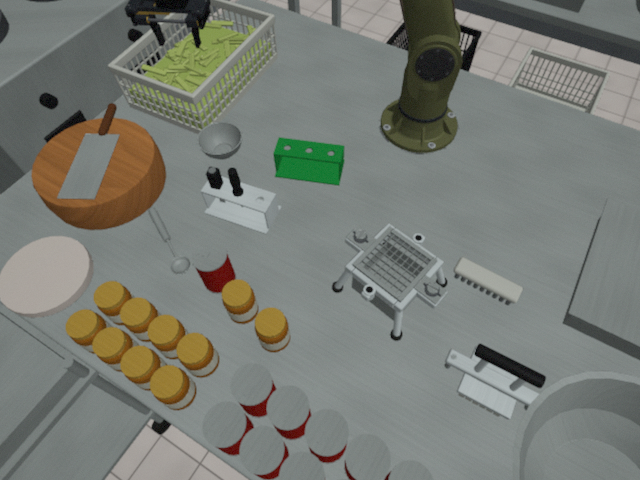

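View pics/top0.png

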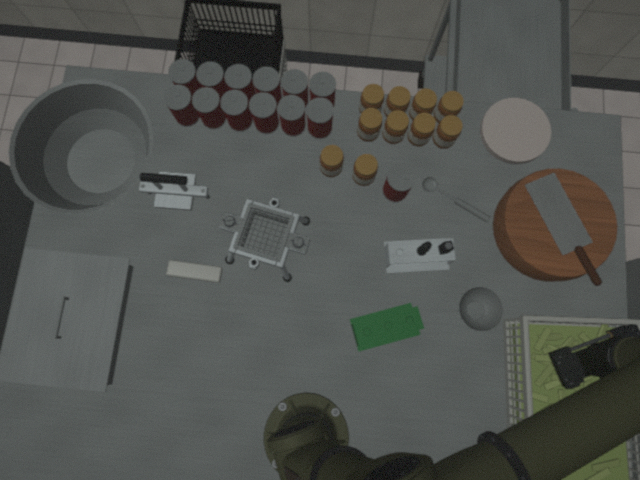

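View pics/wrist0.png

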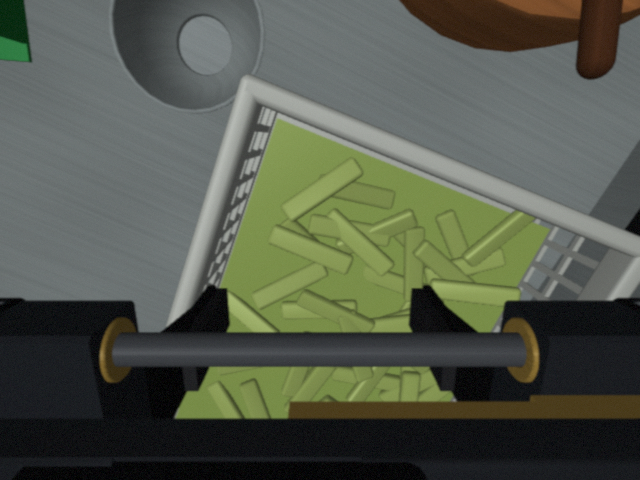

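The scene view shows the dicer near (395,265), the tool stand with two drivers near (240,200), and the green decoy at (310,160). In the top view the stand is near (420,252), with handles at (424,248) and (446,247), and the dicer is at (265,233) with lugs at about (228,221) and (298,242).

```bash
python3 - <<'E'
from h import *
z=np.load('pics/top0.npz'); P=pts('top',z['d']); im=z['im']
print(R.from_rotvec(ctrl.get_state()['tool_rot']).as_matrix().round(3))
def show(u0,v0,u1,v1,n,k):
    c=cv2.resize(im[v0:v1,u0:u1],None,fx=k,fy=k,interpolation=cv2.INTER_CUBIC); save(c,n)
show(370,220,470,290,'top_stand.png',8); show(210,185,320,285,'top_dicer.png',6)
def q(u,v): print((u,v),P[v,u].round(3))
for uv in [(424,248),(446,247),(445,244),(420,256),(228,221),(298,242),(265,233),(400,250),(480,310)]: q(*uv)
# stand plate pts
sub=P[220:290,370:470].reshape(-1,3); m=(abs(sub[:,2]-.074)<.006); pl=sub[m]; r=cv2.minAreaRect((pl[:,:2]*1000).astype(np.float32)); print(m.sum(),r)
zb=np.load('pics/scene0.npz'); Q=pts('scene',zb['d'])
sub=Q[150:240,180:300].reshape(-1,3); m=(abs(sub[:,2]-.074)<.006); pl=sub[m]; r=cv2.minAreaRect((pl[:,:2]*1000).astype(np.float32)); print(m.sum(),r)
for uv in [(214,178),(235,184),(361,236),(432,288)]: print(uv,Q[uv[1],uv[0]].round(3))
im=zb['im']; show(190,150,290,240,'sc_stand.png',6); show(325,210,460,345,'sc_dicer.png',5)
E
```

```text
[[-0.001  0.419 -0.908]
 [ 0.001 -0.908 -0.419]
 [-1.    -0.001  0.   ]]
(424, 248) [ 0.499 -0.252  0.147]
(446, 247) [ 0.51  -0.311  0.134]
(445, 244) [ 0.518 -0.308  0.134]
(420, 256) [ 0.492 -0.258  0.072]
(228, 221) [0.528 0.258 0.113]
(298, 242) [0.489 0.069 0.117]
(265, 233) [0.529 0.172 0.004]
(400, 250) [ 0.517 -0.213  0.004]
(480, 310) [ 0.371 -0.442  0.006]
1106 ((506.63189697265625, -258.2801513671875), (61.08930587768555, 177.03094482421875), 9.045517921447754)
1345 ((432.7821350097656, -267.76080322265625), (217.41734313964844, 179.07630920410156), 7.963208198547363)
(214, 178) [ 0.528 -0.303  0.121]
(235, 184) [ 0.518 -0.249  0.122]
(361, 236) [0.497 0.074 0.123]
(432, 288) [0.531 0.255 0.118]
```

View pics/top_stand.png

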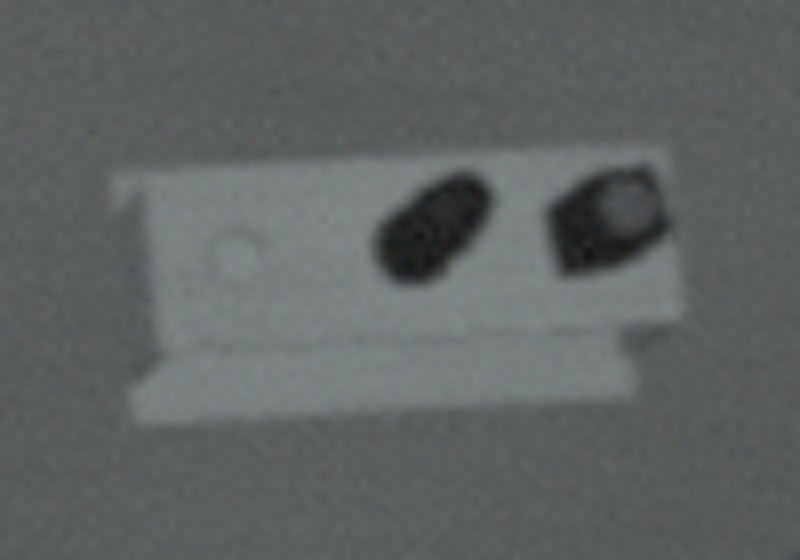

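View pics/top_dicer.png

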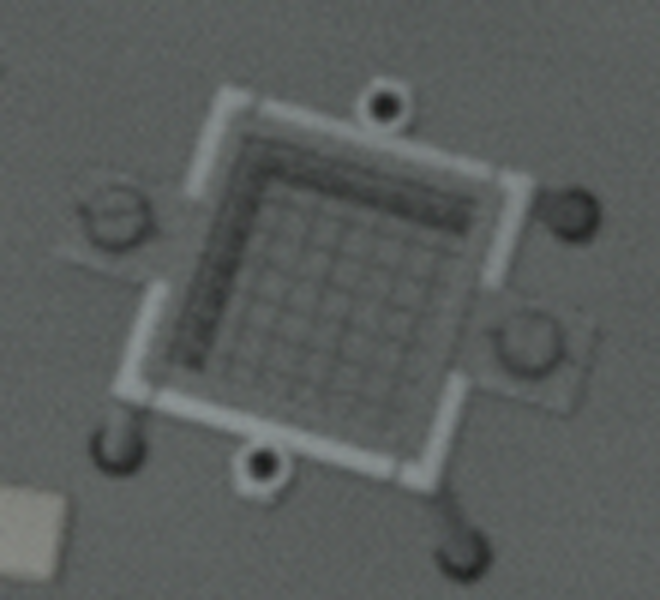

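View pics/sc_stand.png

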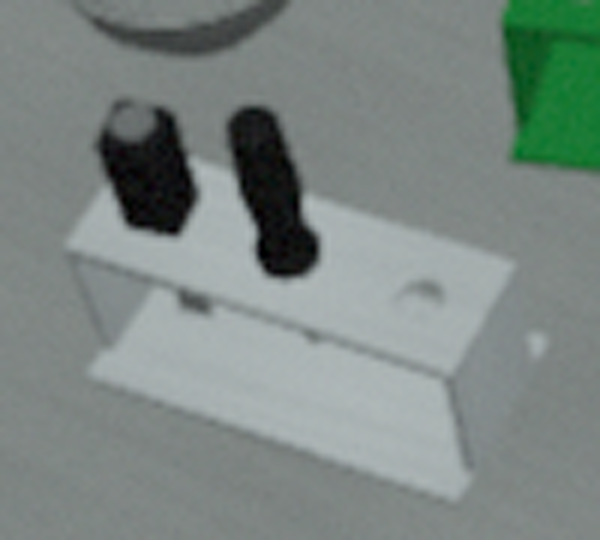

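View pics/sc_dicer.png

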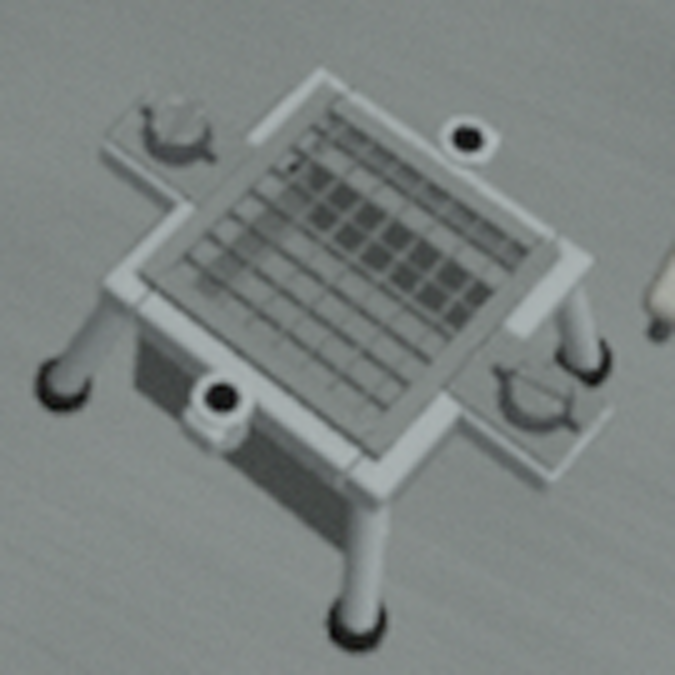

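```bash
cat >> h.py <<'E'
def hd():
    T=Tw(); return np.degrees(np.arctan2(T[1,2],T[0,2]))
def plan(target,zh=None,n=None,T=None):
    """target world TCP, zh desired heading of tool z (deg)"""
    T=Tw() if T is None else T; p=T[:3,3].copy(); Rm=T[:3,:3].copy(); target=np.array(target,float)
    h=np.degrees(np.arctan2(Rm[1,2],Rm[0,2]))
    dy=0 if zh is None else -(((zh-h+180)%360)-180)
    loc=np.abs(Rm.T@(target-p)).max()
    if n is None: n=int(max(np.ceil(abs(dy)/6),np.ceil(np.linalg.norm(target-p)/.025*0.999),1)); n=-(-n//5)*5
    rows=[];ys=[]
    for k in range(n):
        d=(target-p)/(n-k); l=np.round(Rm.T@d/.025,3); y=round(dy/n/6,3)
        rows.append(l.tolist()); ys.append(y); p=p+Rm@(l*.025); Rm=Rm@R.from_rotvec([np.radians(y*6),0,0]).as_matrix()
    for k in range(0,n,5): print('dp',rows[k:k+5],'yaw',ys[k:k+5])
    print('end',p.round(4))
E
python3 - <<'E'
from h import *
z=np.load('pics/top0.npz'); P=pts('top',z['d'])
sub=P[220:290,370:470].reshape(-1,3); m=(abs(sub[:,2]-.074)<.006); pl=sub[m]
print(cv2.boxPoints(cv2.minAreaRect((pl[:,:2]*1000).astype(np.float32))), np.median(pl[:,2]))
plan([0.51,-.31,.29],-90)
E
```

```text
[[ 462.55078 -175.66768]
 [ 490.38342 -350.49704]
 [ 550.713   -340.89264]
 [ 522.8804  -166.06326]] 0.07358862479096284
dp [[-0.182, -0.412, -0.889], [-0.182, -0.344, -0.918], [-0.182, -0.273, -0.941], [-0.181, -0.201, -0.959], [-0.182, -0.128, -0.972]] yaw [np.float64(-0.725), np.float64(-0.725), np.float64(-0.725), np.float64(-0.725), np.float64(-0.725)]
dp [[-0.181, -0.054, -0.979], [-0.182, 0.021, -0.98], [-0.181, 0.095, -0.976], [-0.182, 0.169, -0.966], [-0.181, 0.242, -0.95]] yaw [np.float64(-0.725), np.float64(-0.725), np.float64(-0.725), np.float64(-0.725), np.float64(-0.725)]
dp [[-0.182, 0.313, -0.929], [-0.181, 0.383, -0.903], [-0.182, 0.45, -0.871], [-0.181, 0.514, -0.834], [-0.182, 0.576, -0.793]] yaw [np.float64(-0.725), np.float64(-0.725), np.float64(-0.725), np.float64(-0.725), np.float64(-0.725)]
end [ 0.51 -0.31  0.29]
```

{"name": "servo_tool", "arguments": {
  "dp": [
    [-0.2, -0.41, -0.89],
    [-0.2, -0.34, -0.92],
    [-0.2, -0.27, -0.94],
    [-0.2, -0.2, -0.96],
    [-0.2, -0.12, -0.97]
  ],
  "yaw": [-0.8, -0.8, -0.8, -0.8, -0.8]
}}

```text
time: 0.65
position: [0.3506, -0.4952, 0.2474]
tool_rot: [1.715, 0.781, -1.715]
ft_force: [0.4, 0.3, -0.5]
grip_width: 1.006
```

{"name": "servo_tool", "arguments": {
  "dp": [
    [-0.18, -0.02, -0.98],
    [-0.18, 0.06, -0.98],
    [-0.18, 0.14, -0.97],
    [-0.18, 0.22, -0.95],
    [-0.18, 0.3, -0.93]
  ],
  "yaw": [-0.8, -0.8, -0.8, -0.8, -0.8]
}}

```text
time: 1.15
position: [0.4292, -0.4014, 0.27]
tool_rot: [1.425, 1.054, -1.425]
ft_force: [-0.1, 0.7, 0.5]
grip_width: 1.0
```

```bash
python3 - <<'E'
from h import *
s=ctrl.get_state(); print(s['position'],hd(),s['time'],s['joint_positions'])
plan([0.515,-.315,.29],-81,5)
E
```

```text
[ 0.42915358 -0.40143585  0.26995703] -107.06385183571157 1.15 [ 0.96860028  0.18483237 -0.30181012  1.53141015  0.05524899  1.43418942
  0.36625485]
dp [[-0.16, 0.454, -0.863], [-0.161, 0.53, -0.818], [-0.16, 0.602, -0.766], [-0.161, 0.669, -0.708], [-0.16, 0.731, -0.645]] yaw [np.float64(-0.869), np.float64(-0.869), np.float64(-0.869), np.float64(-0.869), np.float64(-0.869)]
end [ 0.515 -0.315  0.29 ]
```

{"name": "servo_tool", "arguments": {
  "dp": [
    [-0.16, 0.45, -0.86],
    [-0.16, 0.53, -0.82],
    [-0.16, 0.6, -0.77],
    [-0.16, 0.67, -0.71],
    [-0.16, 0.73, -0.65]
  ],
  "yaw": [-0.87, -0.87, -0.87, -0.87, -0.87]
}}

```text
time: 1.65
position: [0.5151, -0.3151, 0.2899]
tool_rot: [1.092, 1.28, -1.092]
ft_force: [0.6, 0.2, -1.1]
grip_width: 1.003
```

{"name": "servo_tool", "arguments": {
  "dp": [
    [0, 0, 0],
    [0, 0, 0],
    [0, 0, 0],
    [0, 0, 0],
    [0, 0, 0]
  ],
  "yaw": [0, 0, 0, 0, 0]
}}

```text
time: 2.15
position: [0.5139, -0.3169, 0.2899]
tool_rot: [1.096, 1.278, -1.097]
ft_force: [0.1, -0.1, 0.5]
grip_width: 0.999
```

```bash
python3 - <<'E'
from h import *
s=ctrl.get_state(); print(s['position'],hd(),s['time'],s['joint_positions'])
T=Tw(); im,d=ctrl.get_image('wrist'); save(im,'w1.png'); np.savez('pics/w1.npz',im=im,d=d,T=T)
E
```

```text
[ 0.51394669 -0.31685136  0.28987291] -81.27922830151837 2.15 [ 0.85663464  0.22504749 -0.41742859  1.4546134   0.09132808  1.48140464
  0.59258914]
```

View pics/w1.png

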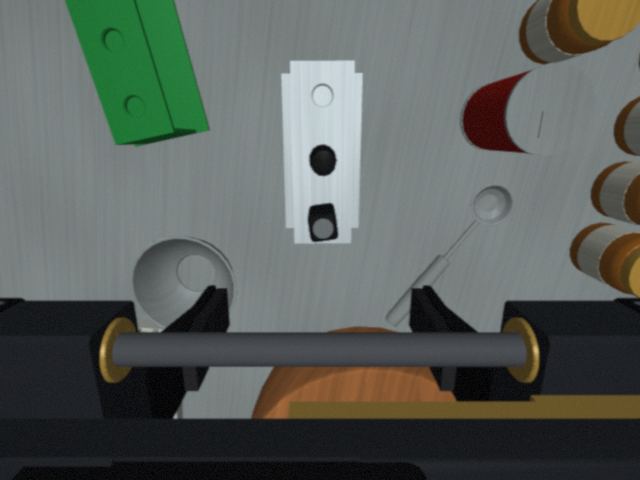

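```bash
python3 - <<'E'
from h import *
z=np.load('pics/w1.npz'); im=z['im']; d=z['d']; T=z['T']; P=pts('wrist',d,T)
save(cv2.resize(im[190:260,270:380],None,fx=7,fy=7,interpolation=cv2.INTER_CUBIC),'w1c.png')
S=P.reshape(-1,3)
near=(abs(S[:,0]-.515)<.12)&(abs(S[:,1]+.26)<.12)
m=near&(abs(S[:,2]-.074)<.003); r=cv2.minAreaRect((S[m][:,:2]*1000).astype(np.float32)); print('plate',m.sum(),r,np.median(S[m][:,2])); print(cv2.boxPoints(r))
# top face of handle
g=im.astype(int).sum(-1)
for c,lo,hi in [((.515,-.315),.115,.14),((.506,-.258),.14,.17)]:
    m=(abs(S[:,0]-c[0])<.03)&(abs(S[:,1]-c[1])<.03)&(S[:,2]>lo)&(S[:,2]<hi); pp=S[m]
    print(m.sum(),pp.mean(0),np.median(pp[:,2])); print(cv2.minAreaRect((pp[:,:2]*1000).astype(np.float32)))
t=np.load('pics/top0.npz'); Q=pts('top',t['d']); print('board',Q[225,530])
E
```

```text
plate 8974 ((507.872314453125, -256.94482421875), (60.154727935791016, 175.114990234375), 8.978182792663574) 0.0744518953945236
[[ 464.49936 -175.15392]
 [ 491.8275  -348.12338]
 [ 551.24524 -338.73572]
 [ 523.9171  -165.76627]]
849 [ 0.51652291 -0.31249404  0.12976123] 0.1302998226692812
((516.952392578125, -314.3130187988281), (26.004045486450195, 26.168277740478516), 16.542774200439453)
552 [ 0.50776718 -0.25640217  0.15492685] 0.15552674414760964
((508.1311340332031, -256.60162353515625), (20.39163589477539, 19.78215217590332), 10.289271354675293)
board [ 0.59898274 -0.53806381  0.09962179]
```

View pics/w1c.png

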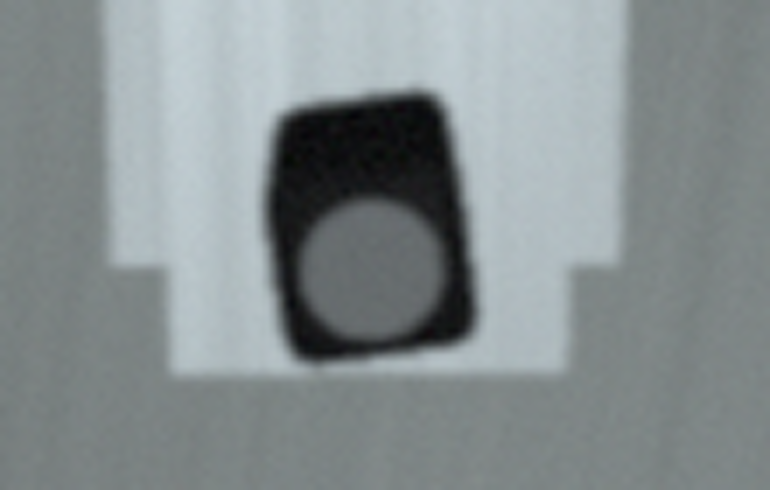

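```bash
python3 - <<'E'
from h import *
plan([0.517,-.314,.19],-73.5,5)
E
```

```text
dp [[0.8, 0.026, -0.017], [0.8, 0.026, -0.017], [0.799, 0.027, -0.016], [0.8, 0.028, -0.015], [0.799, 0.027, -0.015]] yaw [np.float64(-0.258), np.float64(-0.258), np.float64(-0.258), np.float64(-0.258), np.float64(-0.258)]
end [ 0.517 -0.314  0.19 ]
```

{"name": "servo_tool", "arguments": {
  "dp": [
    [0.8, 0.03, -0.02],
    [0.8, 0.03, -0.02],
    [0.8, 0.03, -0.02],
    [0.8, 0.03, -0.01],
    [0.8, 0.03, -0.01]
  ],
  "yaw": [-0.26, -0.26, -0.26, -0.26, -0.26]
}}

```text
time: 2.7
position: [0.5177, -0.3135, 0.1893]
tool_rot: [0.992, 1.333, -0.993]
ft_force: [-0.4, 0.4, -0.0]
grip_width: 1.002
```

```bash
python3 - <<'E'
from h import *
s=ctrl.get_state(); print(s['position'],hd(),s['time'])
T=Tw(); im,d=ctrl.get_image('wrist'); save(im,'w2.png'); P=pts('wrist',d,T); S=P.reshape(-1,3)
m=(abs(S[:,0]-.517)<.03)&(abs(S[:,1]+.314)<.03)&(S[:,2]>.118)&(S[:,2]<.14); pp=S[m]
print(m.sum(),pp.mean(0)); print(cv2.minAreaRect((pp[:,:2]*1000).astype(np.float32)))
plan([0.517,-.314,.089],-73.5,5)
E
```

```text
[ 0.51769894 -0.313528    0.18931409] -73.34287201829517 2.7
1612 [ 0.51637657 -0.31213746  0.12990511]
((516.9371337890625, -313.97393798828125), (25.458627700805664, 25.541139602661133), 16.666473388671875)
dp [[0.772, 0.007, 0.017], [0.772, 0.007, 0.017], [0.772, 0.007, 0.018], [0.772, 0.007, 0.017], [0.771, 0.006, 0.018]] yaw [np.float64(0.008), np.float64(0.008), np.float64(0.008), np.float64(0.008), np.float64(0.008)]
end [ 0.517 -0.314  0.089]
```

View pics/w2.png

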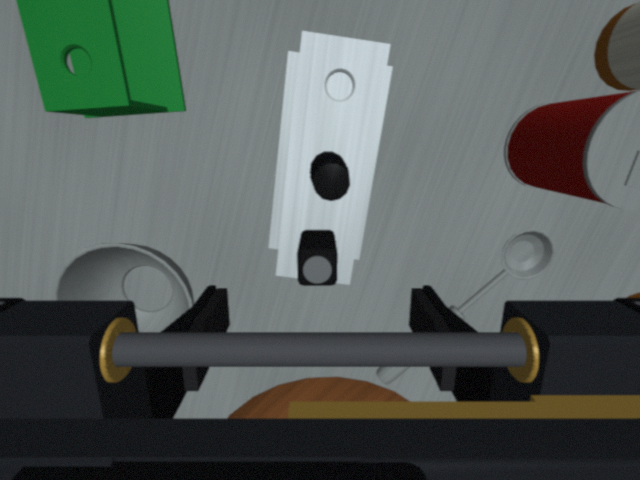

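The view shows the square handle aligned with the jaws at about (318,262). Depth gives its top face as a 25.5 mm square at z = 0.130, centred on (0.517, -0.314). That matches, so I'm going down.

{"name": "servo_tool", "arguments": {
  "dp": [
    [0.8, 0, 0.02],
    [0.8, 0, 0.02],
    [0.8, 0, 0.02],
    [0.8, 0, 0.02],
    [0.82, 0, 0.02]
  ],
  "yaw": [0, 0, 0, 0, 0]
}}

```text
time: 3.25
position: [0.5188, -0.3162, 0.0895]
tool_rot: [0.993, 1.331, -0.994]
ft_force: [1.7, -0.8, -0.3]
grip_width: 0.999
```

{"name": "servo_tool", "arguments": {
  "dp": [
    [0, 0, 0],
    [0, 0, 0],
    [0, 0, 0],
    [0, 0, 0],
    [0, 0, 0]
  ],
  "yaw": [0, 0, 0, 0, 0],
  "fingers": 0.0,
  "grip_force": 40
}}

```text
time: 3.75
position: [0.5192, -0.3159, 0.0906]
tool_rot: [0.992, 1.331, -0.993]
ft_force: [-0.1, 1.0, -0.3]
grip_width: 0.633
```

{"name": "servo_tool", "arguments": {
  "dp": [
    [0, 0, 0],
    [0, 0, 0],
    [0, 0, 0],
    [0, 0, 0],
    [0, 0, 0]
  ],
  "yaw": [0, 0, 0, 0, 0]
}}

```text
time: 4.25
position: [0.5185, -0.3156, 0.0895]
tool_rot: [0.992, 1.333, -0.993]
ft_force: [-1.2, -0.3, -0.1]
grip_width: 0.293
```

```bash
python3 - <<'E'
from h import *
s=ctrl.get_state(); print(s['position'],hd(),s['time'],s['torque'],s['grip_width']*87)
E
```

```text
[ 0.51848763 -0.31562929  0.08954398] -73.36418671704956 4.25 [0.00622887 0.00083227 0.01007539] 25.516981943170453
```

{"name": "servo_tool", "arguments": {
  "dp": [
    [-0.2, 0, 0],
    [-0.6, 0, 0],
    [-0.8, 0, 0],
    [-1, 0, 0],
    [-1, 0, 0]
  ],
  "yaw": [0, 0, 0, 0, 0]
}}

```text
time: 4.75
position: [0.5189, -0.3154, 0.1815]
tool_rot: [0.992, 1.332, -0.992]
ft_force: [0.2, -0.6, -1.5]
grip_width: 0.296
```

{"name": "servo_tool", "arguments": {
  "dp": [
    [-1, 0, 0],
    [-1, 0, 0],
    [-1, 0, 0],
    [-1, 0, 0],
    [-0.6, 0, 0]
  ],
  "yaw": [0, 0, 0, 0, 0]
}}

```text
time: 5.25
position: [0.5195, -0.3156, 0.2981]
tool_rot: [0.992, 1.329, -0.992]
ft_force: [-0.0, -0.6, -0.6]
grip_width: 0.297
```

```bash
python3 - <<'E'
from h import *
s=ctrl.get_state(); print(s['position'],hd(),s['time'],s['torque'],s['grip_width']*87,s['ft_force'])
T=Tw(); im,d=ctrl.get_image('wrist'); save(im,'w3.png'); np.savez('pics/w3.npz',im=im,d=d,T=T)
plan([0.493,-.03,.29],-59)
E
```

```text
[ 0.51948541 -0.31563355  0.29808448] -73.34384825116369 5.25 [-0.03482629 -0.16100141  0.02966899] 25.844613987013812 [-0.0289347  -0.57769653 -0.63882541]
dp [[0.023, 0.149, -0.752], [0.023, 0.162, -0.749], [0.023, 0.174, -0.746], [0.023, 0.186, -0.743], [0.023, 0.199, -0.74]] yaw [np.float64(-0.159), np.float64(-0.159), np.float64(-0.159), np.float64(-0.159), np.float64(-0.159)]
dp [[0.023, 0.211, -0.737], [0.023, 0.223, -0.733], [0.023, 0.235, -0.729], [0.023, 0.248, -0.725], [0.023, 0.26, -0.721]] yaw [np.float64(-0.159), np.float64(-0.159), np.float64(-0.159), np.float64(-0.159), np.float64(-0.159)]
dp [[0.023, 0.271, -0.716], [0.023, 0.283, -0.712], [0.023, 0.295, -0.707], [0.023, 0.307, -0.702], [0.024, 0.319, -0.697]] yaw [np.float64(-0.159), np.float64(-0.159), np.float64(-0.159), np.float64(-0.159), np.float64(-0.159)]
end [ 0.493 -0.03   0.29 ]
```

View pics/w3.png

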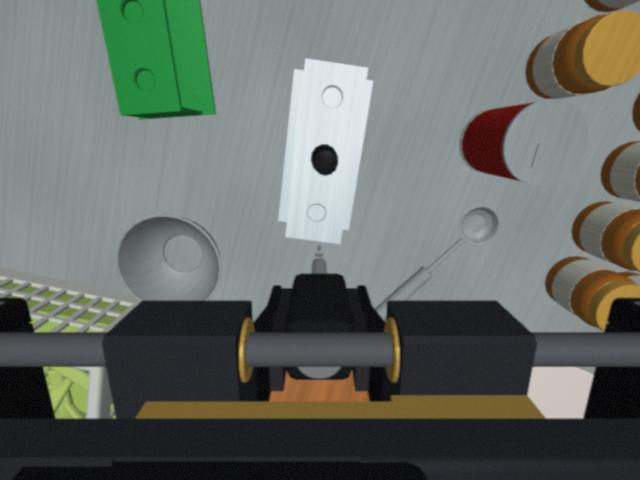

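```bash
python3 - <<'E'
from h import *
plan([0.482,0.0,.28],-78,15)
E
```

```text
dp [[0.049, 0.144, -0.837], [0.049, 0.139, -0.838], [0.049, 0.135, -0.838], [0.049, 0.13, -0.839], [0.049, 0.125, -0.84]] yaw [np.float64(0.052), np.float64(0.052), np.float64(0.052), np.float64(0.052), np.float64(0.052)]
dp [[0.049, 0.121, -0.84], [0.049, 0.116, -0.841], [0.049, 0.112, -0.842], [0.05, 0.107, -0.842], [0.049, 0.103, -0.843]] yaw [np.float64(0.052), np.float64(0.052), np.float64(0.052), np.float64(0.052), np.float64(0.052)]
dp [[0.05, 0.098, -0.843], [0.049, 0.093, -0.844], [0.05, 0.089, -0.844], [0.049, 0.084, -0.845], [0.05, 0.08, -0.845]] yaw [np.float64(0.052), np.float64(0.052), np.float64(0.052), np.float64(0.052), np.float64(0.052)]
end [0.482 0.    0.28 ]
```

{"name": "servo_tool", "arguments": {
  "dp": [
    [0.05, 0.14, -0.84],
    [0.05, 0.14, -0.84],
    [0.05, 0.13, -0.84],
    [0.05, 0.13, -0.84],
    [0.05, 0.13, -0.84]
  ],
  "yaw": [0.05, 0.05, 0.05, 0.05, 0.05]
}}

```text
time: 5.8
position: [0.5053, -0.2089, 0.2876]
tool_rot: [1.012, 1.324, -1.013]
ft_force: [-0.6, 0.3, -1.1]
grip_width: 0.298
```

{"name": "servo_tool", "arguments": {
  "dp": [
    [0.05, 0.12, -0.84],
    [0.05, 0.12, -0.84],
    [0.05, 0.11, -0.84],
    [0.05, 0.11, -0.84],
    [0.05, 0.1, -0.84]
  ],
  "yaw": [0.05, 0.05, 0.05, 0.05, 0.05]
}}

```text
time: 6.3
position: [0.4924, -0.1038, 0.2815]
tool_rot: [1.032, 1.313, -1.033]
ft_force: [0.9, -0.9, -1.2]
grip_width: 0.293
```

{"name": "servo_tool", "arguments": {
  "dp": [
    [0.05, 0.1, -0.84],
    [0.05, 0.09, -0.84],
    [0.05, 0.09, -0.84],
    [0.05, 0.09, -0.84],
    [0.05, 0.08, -0.84]
  ],
  "yaw": [0.05, 0.05, 0.05, 0.05, 0.05]
}}

```text
time: 6.8
position: [0.4797, 0.0009, 0.2752]
tool_rot: [1.051, 1.302, -1.052]
ft_force: [-0.3, 0.9, -1.6]
grip_width: 0.296
```

{"name": "servo_tool", "arguments": {
  "dp": [
    [0, 0, 0],
    [0, 0, 0],
    [0, 0, 0],
    [0, 0, 0],
    [0, 0, 0]
  ],
  "yaw": [0, 0, 0, 0, 0]
}}

```text
time: 7.3
position: [0.4803, -0.0009, 0.2757]
tool_rot: [1.053, 1.302, -1.053]
ft_force: [-0.1, 0.5, -0.7]
grip_width: 0.294
```

```bash
python3 - <<'E'
from h import *
s=ctrl.get_state(); print(s['position'],hd(),s['time'],s['torque'],s['grip_width']*87,s['ft_force'],s['joint_positions'])
T=Tw(); im,d=ctrl.get_image('wrist'); save(im,'w4.png'); np.savez('pics/w4.npz',im=im,d=d,T=T)
E
```

```text
[ 0.48030241 -0.00086357  0.2756868 ] -77.93976868977819 7.3 [-0.03135842 -0.11124536 -0.00482015] 25.598449531948294 [-0.14429391  0.53570139 -0.72746344] [ 0.64015635 -0.04905919 -0.66252085  1.75168077 -0.03053278  1.42884482
  0.19303627]
```

View pics/w4.png

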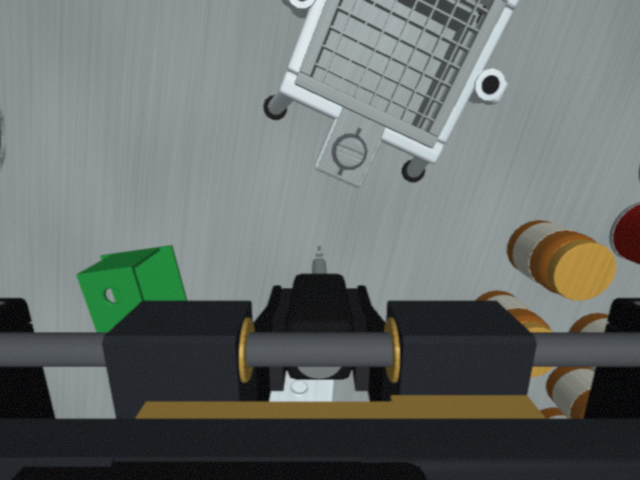

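```bash
python3 - <<'E'
from h import *
z=np.load('pics/w4.npz'); im=z['im']; d=z['d']; P=pts('wrist',d,z['T'])
save(cv2.resize(im[110:200,300:400],None,fx=7,fy=7,interpolation=cv2.INTER_CUBIC),'w4c.png')
for uv in [(350,147),(345,157),(355,157),(350,153),(340,170)]: print(uv,P[uv[1],uv[0]].round(4))
h=P[...,2]; m=np.zeros_like(h,bool); m[130:178,325:378]=True
m&=(h>.1165)&(h<.13); print(m.sum(), P[m].mean(0)); q=P[m]; print(np.percentile(q[:,2],[5,25,50,75,95])); print(cv2.minEnclosingCircle((q[:,:2]*1000).astype(np.float32)))
# crop heights
hh=np.clip((h[110:200,300:400]-.1)/.03*255,0,255).astype(np.uint8); cv2.imwrite('pics/w4h.png',cv2.resize(hh,None,fx=6,fy=6,interpolation=cv2.INTER_NEAREST))
E
```

```text
(350, 147) [0.4908 0.0747 0.1234]
(345, 157) [0.4886 0.0661 0.1236]
(355, 157) [0.497  0.0678 0.1204]
(350, 153) [0.4924 0.07   0.1182]
(340, 170) [0.4876 0.0543 0.1141]
672 [0.49126088 0.07086736 0.12198576]
[0.11846031 0.12142664 0.12259518 0.12319821 0.12399064]
((491.4257507324219, 70.80684661865234), 12.019196510314941)
```

View pics/w4c.png

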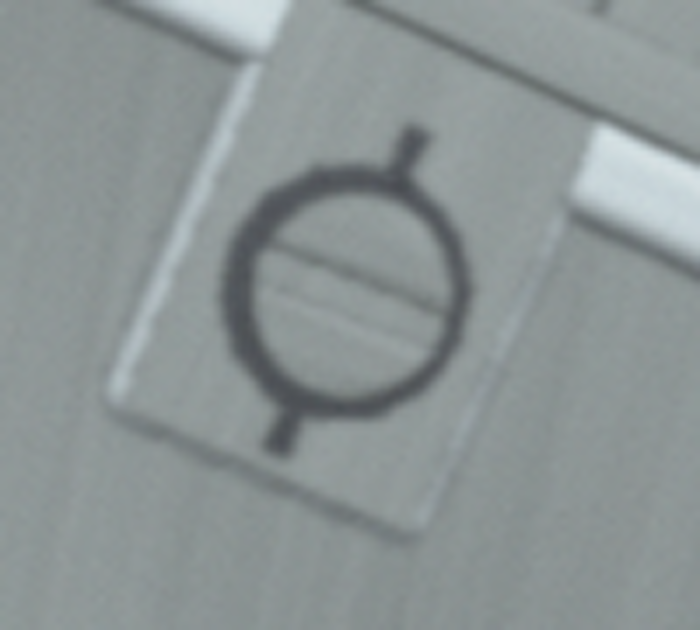

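View pics/w4h.png

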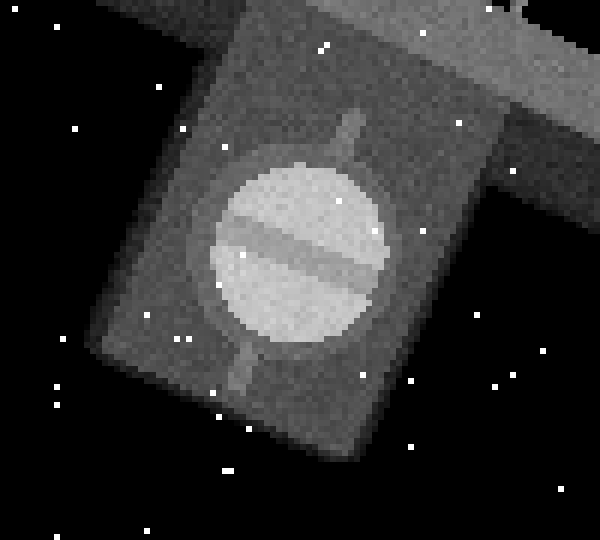

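```bash
cat >> h.py <<'E'
def slotfit(P,c=(.4914,.0708)):
    q=P.reshape(-1,3); r=np.hypot(q[:,0]-c[0],q[:,1]-c[1])
    hd_=q[(r<.016)&(q[:,2]>.1165)&(q[:,2]<.128)]
    (cx,cy),rad=cv2.minEnclosingCircle((hd_[:,:2]*1000).astype(np.float32))
    top=np.median(hd_[hd_[:,2]>np.percentile(hd_[:,2],50)-.001][:,2])
    r=np.hypot(hd_[:,0]-cx/1000,hd_[:,1]-cy/1000)
    s=hd_[(hd_[:,2]<top-.0027)&(r<.0108)]
    l=cv2.fitLine((s[:,:2]*1000).astype(np.float32),cv2.DIST_HUBER,0,.01,.01).ravel()
    n=np.array([-l[1],l[0]]); off=n@(np.array([cx,cy])-l[2:])
    print('centre',cx,cy,'rad',rad,'top',top,'floor',np.median(s[:,2]),'n',len(s),'heading',np.degrees(np.arctan2(l[1],l[0]))%180,'line off centre mm',off,'slot centroid',s.mean(0))
E
python3 - <<'E'
from h import *
z=np.load('pics/w4.npz'); P=pts('wrist',z['d'],z['T']); slotfit(P)
im=z['im']; save(cv2.resize(im[225:300,280:360],None,fx=7,fy=7,interpolation=cv2.INTER_CUBIC),'w4t.png')
i=ctrl.camera_info('wrist'); H=np.array(i['hand_eye']); Hi=np.linalg.inv(H)
for o in [.0815,.0695]:
    p=Hi@np.array([o,0,0,1]); print('pred px',i['fx']*p[0]/p[2]+i['cx'],i['fy']*p[1]/p[2]+i['cy'],p[2])
for uv in [(319,247),(319,249),(319,251),(319,254)]: print(uv,P[uv[1],uv[0]], (np.linalg.inv(z['T'])@np.append(P[uv[1],uv[0]],1))[:3].round(4))
E
```

```text
centre 491.4257507324219 70.80684661865234 rad 12.019196510314941 top 0.12294671355277287 floor 0.11888907022490239 n 126 heading 171.754 line off centre mm 0.031618423305189935 slot centroid [0.49130337 0.07076459 0.11885693]
pred px 318.08489756293187 256.6395252644498 0.25655729008717343
pred px 318.0491293050633 262.2288728757126 0.2450446670436096
(319, 247) [0.47922875 0.00710418 0.19772681] [ 0.078   0.0006 -0.008 ]
(319, 249) [0.47909917 0.00770113 0.20445496] [ 0.0712  0.0006 -0.0086]
(319, 251) [0.47919819 0.00723581 0.20740015] [ 0.0683  0.0006 -0.0081]
(319, 254) [0.47955202 0.00558368 0.2085476 ] [ 0.0671  0.0006 -0.0065]
```

View pics/w4t.png

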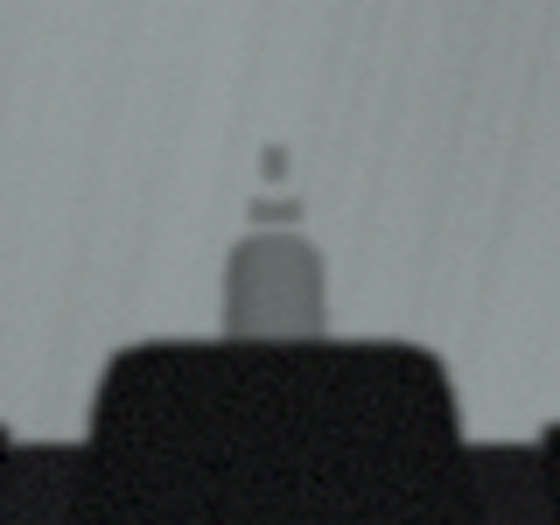

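```bash
python3 - <<'E'
from h import *
plan([0.541,0.0635,.25],-8.2,15)
E
```

```text
dp [[0.069, 0.194, -0.133], [0.069, 0.204, -0.117], [0.069, 0.213, -0.1], [0.068, 0.221, -0.083], [0.069, 0.227, -0.065]] yaw [np.float64(-0.775), np.float64(-0.775), np.float64(-0.775), np.float64(-0.775), np.float64(-0.775)]
dp [[0.068, 0.231, -0.046], [0.069, 0.234, -0.027], [0.068, 0.235, -0.008], [0.069, 0.235, 0.011], [0.068, 0.234, 0.03]] yaw [np.float64(-0.775), np.float64(-0.775), np.float64(-0.775), np.float64(-0.775), np.float64(-0.775)]
dp [[0.069, 0.231, 0.049], [0.068, 0.226, 0.067], [0.069, 0.219, 0.086], [0.068, 0.212, 0.103], [0.069, 0.203, 0.119]] yaw [np.float64(-0.775), np.float64(-0.775), np.float64(-0.775), np.float64(-0.775), np.float64(-0.775)]
end [0.541  0.0635 0.25  ]
```

{"name": "servo_tool", "arguments": {
  "dp": [
    [0.07, 0.19, -0.13],
    [0.07, 0.2, -0.12],
    [0.07, 0.21, -0.1],
    [0.07, 0.22, -0.08],
    [0.07, 0.23, -0.06]
  ],
  "yaw": [-0.775, -0.775, -0.775, -0.775, -0.775]
}}

```text
time: 7.85
position: [0.5005, 0.021, 0.2669]
tool_rot: [0.741, 1.441, -0.741]
ft_force: [0.1, 0.4, -1.4]
grip_width: 0.297
```

{"name": "servo_tool", "arguments": {
  "dp": [
    [0.07, 0.23, -0.05],
    [0.07, 0.23, -0.03],
    [0.07, 0.23, -0.01],
    [0.07, 0.23, 0.01],
    [0.07, 0.23, 0.03]
  ],
  "yaw": [-0.775, -0.775, -0.775, -0.775, -0.775]
}}

```text
time: 8.35
position: [0.5203, 0.0422, 0.2581]
tool_rot: [0.427, 1.528, -0.427]
ft_force: [0.1, -0.7, -0.7]
grip_width: 0.293
```

{"name": "servo_tool", "arguments": {
  "dp": [
    [0.07, 0.23, 0.05],
    [0.07, 0.23, 0.07],
    [0.07, 0.22, 0.09],
    [0.07, 0.21, 0.1],
    [0.07, 0.2, 0.12]
  ],
  "yaw": [-0.775, -0.775, -0.775, -0.775, -0.775]
}}

```text
time: 8.85
position: [0.5407, 0.0635, 0.2493]
tool_rot: [0.109, 1.568, -0.109]
ft_force: [-0.4, 0.5, -0.5]
grip_width: 0.293
```

{"name": "servo_tool", "arguments": {
  "dp": [
    [0, 0, 0],
    [0, 0, 0],
    [0, 0, 0],
    [0, 0, 0],
    [0, 0, 0]
  ],
  "yaw": [0, 0, 0, 0, 0]
}}

```text
time: 9.35
position: [0.5404, 0.0635, 0.2496]
tool_rot: [0.112, 1.568, -0.112]
ft_force: [-0.8, -0.2, -0.3]
grip_width: 0.298
```

```bash
python3 - <<'E'
from h import *
s=ctrl.get_state(); print(s['position'],hd(),s['time'],s['torque'],s['grip_width']*87,s['ft_force'],s['joint_positions'])
T=Tw(); im,d=ctrl.get_image('wrist'); save(im,'w5.png'); np.savez('pics/w5.npz',im=im,d=d,T=T)
P=pts('wrist',d,T); slotfit(P)
E
```

```text
[0.54035269 0.06347506 0.24963364] -8.159757280963213 9.35 [ 0.04498729 -0.11112567  0.04690993] 25.93619970568294 [-0.80649653 -0.16497197 -0.34321495] [ 0.54263638  0.14078661 -0.77256066  1.65341765  0.10014443  1.38783659
  1.18515637]
centre 491.6589050292969 70.47456359863281 rad 12.036993026733398 top 0.12282207313226381 floor 0.11884148865302296 n 141 heading 171.40515 line off centre mm -0.1922789368568374 slot centroid [0.49205305 0.07049206 0.11880399]
```

View pics/w5.png

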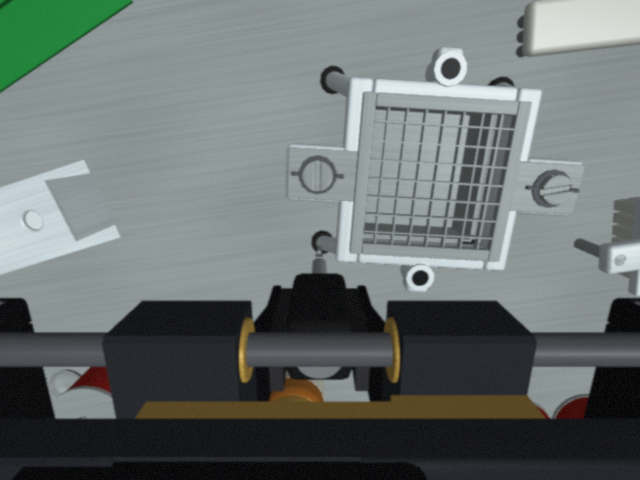

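```bash
python3 - <<'E'
from h import *
plan([0.4932,0.0696,.2135],-8.4,5)
E
```

```text
dp [[0.289, -0.005, -0.38], [0.289, -0.006, -0.381], [0.289, -0.006, -0.38], [0.289, -0.007, -0.38], [0.289, -0.007, -0.381]] yaw [np.float64(0.009), np.float64(0.009), np.float64(0.009), np.float64(0.009), np.float64(0.009)]
end [0.4932 0.0696 0.2135]
```

{"name": "servo_tool", "arguments": {
  "dp": [
    [0.29, -0.01, -0.38],
    [0.29, -0.01, -0.38],
    [0.29, -0.01, -0.38],
    [0.29, 0, -0.38],
    [0.29, 0, -0.38]
  ],
  "yaw": [0.01, 0.01, 0.01, 0.01, 0.01]
}}

```text
time: 9.9
position: [0.4929, 0.0698, 0.2131]
tool_rot: [0.115, 1.567, -0.116]
ft_force: [0.7, -0.6, -0.9]
grip_width: 0.294
```

{"name": "servo_tool", "arguments": {
  "dp": [
    [0, 0, 0],
    [0, 0, 0],
    [0, 0, 0],
    [0, 0, 0],
    [0, 0, 0]
  ],
  "yaw": [0, 0, 0, 0, 0]
}}

```text
time: 10.4
position: [0.4937, 0.0698, 0.2135]
tool_rot: [0.116, 1.567, -0.115]
ft_force: [0.2, -0.2, -1.2]
grip_width: 0.292
```

```bash
python3 - <<'E'
from h import *
s=ctrl.get_state(); print(s['position'],hd(),s['time'],s['torque'],s['grip_width']*87,s['ft_force'])
T=Tw(); im,d=ctrl.get_image('wrist'); save(cv2.resize(im[215:295,270:370],None,fx=8,fy=8,interpolation=cv2.INTER_CUBIC)[:600],'w6c.png'); np.savez('pics/w6.npz',im=im,d=d,T=T)
P=pts('wrist',d,T); slotfit(P)
E
```

```text
[0.49371067 0.06978521 0.21351103] -8.419684774429243 10.4 [ 0.10270296 -0.10380947  0.01205421] 25.408543259554175 [ 0.21179239 -0.17004991 -1.2232711 ]
centre 491.53289794921875 70.4620590209961 rad 12.115897178649902 top 0.1228809859189462 floor 0.1189066996973252 n 80 heading 166.74812 line off centre mm 0.5618837899110076 slot centroid [0.48739342 0.07088986 0.11886326]
```

View pics/w6c.png

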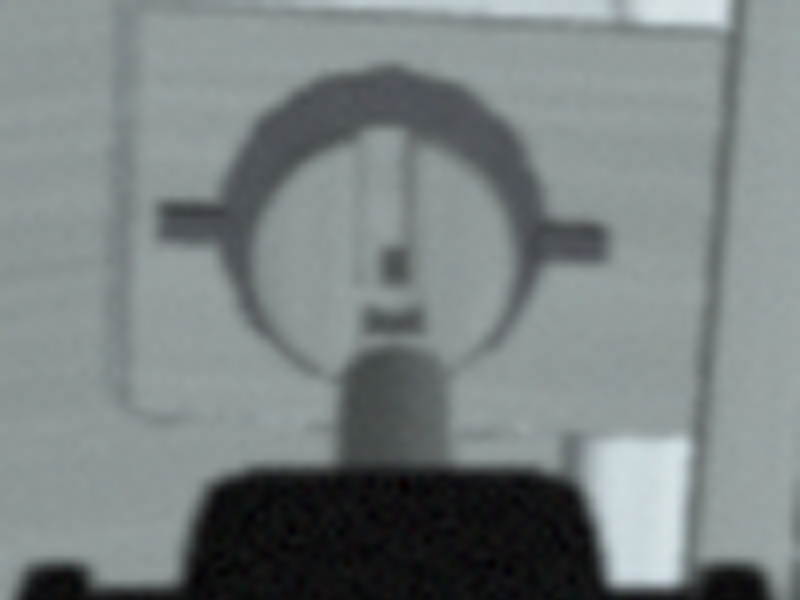

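```bash
python3 - <<'E'
from h import *
z=np.load('pics/w6.npz'); P=pts('wrist',z['d'],z['T']); L=(P-z['T'][:3,3])@z['T'][:3,:3]
np.set_printoptions(suppress=True,linewidth=200)
for v in range(230,262,2):
    print(v,[(int(round(P[v,u,2]*1e4)),) [0] for u in range(311,328)])
h=P[...,2]; W=np.zeros_like(h,bool); W[215:275,300:345]=1
s=W&(h<.1203)&(h>.1175)&(np.hypot(P[...,0]-.4916,P[...,1]-.0705)<.0105)
q=L[s]; print('slot n',len(q),'y',q[:,1].mean(),np.polyfit(q[:,2],q[:,1],1), q[:,2].min(),q[:,2].max())
b=W&(h>.128)&(h<.143); q=L[b]; print('blade n',len(q),q.mean(0),q.min(0),q.max(0))
E
```

```text
230 [1123, 1121, 1124, 1123, 1171, 1173, 1183, 1185, 1154, 1122, 1112, 1128, 1118, 1121, 1113, 1114, 1113]
232 [1214, 1231, 1221, 1220, 1185, 1194, 1192, 1190, 1203, 1224, 1236, 1210, 1205, 1197, 1180, 1114, 1116]
234 [1221, 1227, 1222, 1227, 1188, 1180, 1186, 1186, 1171, 1224, 1233, 1226, 1224, 1230, 1224, 1231, 1211]
236 [1230, 1234, 1221, 1212, 1192, 1187, 1189, 1197, 1189, 1219, 1232, 1230, 1231, 1215, 1234, 1227, 1232]
238 [1236, 1221, 1230, 1220, 1193, 1197, 1195, 1188, 1185, 1219, 1226, 1224, 1222, 1237, 1239, 1228, 1228]
240 [1229, 1222, 1235, 1218, 1182, 1190, 1196, 1198, 1195, 1223, 1226, 1222, 1222, 1235, 1233, 1224, 1223]
242 [1232, 1209, 1232, 1228, 1189, 1204, 1190, 1186, 1183, 1231, 1226, 1229, 1226, 1229, 1227, 1232, 1225]
244 [1233, 1234, 1221, 1221, 1189, 1176, 1199, 1177, 1195, 1220, 1218, 1235, 1221, 1234, 1233, 1226, 1229]
246 [1230, 1233, 1227, 1221, 1184, 1186, 1344, 1355, 1341, 1343, 1239, 1229, 1226, 1233, 1225, 1233, 1243]
248 [1213, 1231, 1225, 1219, 1196, 1193, 1387, 1388, 1382, 1397, 1225, 1224, 1227, 1229, 1229, 1233, 1226]
250 [1228, 1226, 1237, 1226, 1193, 1185, 1435, 1439, 1437, 1444, 1233, 1233, 1219, 1233, 1225, 1230, 1225]
252 [1232, 1234, 1236, 1226, 1189, 1189, 1439, 1440, 1431, 1448, 1222, 1228, 1231, 1241, 1227, 1233, 1233]
254 [1230, 1226, 1218, 1232, 1454, 1464, 1457, 1459, 1473, 1459, 1463, 1457, 1227, 1226, 1235, 1229, 1230]
256 [1237, 1205, 1217, 1217, 1505, 1508, 1505, 1499, 1507, 1500, 1498, 1503, 1235, 1223, 1243, 1228, 1238]
258 [1230, 1223, 1231, 1230, 1512, 1517, 1529, 1529, 1527, 1526, 1529, 1508, 1235, 1236, 1215, 1230, 1229]
260 [1225, 1234, 1516, 1541, 1555, 1564, 1571, 1570, 1563, 1564, 1556, 1547, 1542, 1520, 1237, 1223, 1230]
slot n 74 y 0.00010161775534479295 [-0.08130998 -0.00038895] -0.012061757966893294 0.0022531556946335514
blade n 16 [ 0.0756587   0.00139326 -0.00683287] [ 0.07149254  0.00037378 -0.00717649] [ 0.07943431  0.00241559 -0.00636996]
```

{"name": "servo_tool", "arguments": {
  "dp": [
    [0, -0.02, -0.04],
    [0, -0.025, -0.04],
    [0.1, 0, 0],
    [0.1, 0, 0],
    [0.08, 0, 0]
  ],
  "yaw": [0, 0, 0, 0, 0]
}}

```text
time: 10.95
position: [0.491, 0.0689, 0.2059]
tool_rot: [0.115, 1.568, -0.115]
ft_force: [0.1, -0.3, -1.6]
grip_width: 0.298
```

{"name": "servo_tool", "arguments": {
  "dp": [
    [0, 0, 0],
    [0, 0, 0],
    [0, 0, 0],
    [0, 0, 0],
    [0, 0, 0]
  ],
  "yaw": [0, 0, 0, 0, 0]
}}

```text
time: 11.45
position: [0.4912, 0.069, 0.2064]
tool_rot: [0.115, 1.568, -0.115]
ft_force: [-0.4, 0.2, -1.3]
grip_width: 0.294
```

```bash
cat > look.py <<'E'
from h import *
import sys
n=sys.argv[1]
s=ctrl.get_state(); print(s['position'],hd(),s['time'],s['torque'],s['grip_width']*87,s['ft_force'])
T=Tw(); im,d=ctrl.get_image('wrist'); save(cv2.resize(im[215:290,270:370],None,fx=8,fy=8,interpolation=cv2.INTER_CUBIC),n+'c.png'); np.savez('pics/'+n+'.npz',im=im,d=d,T=T)
P=pts('wrist',d,T)
for v in range(228,268,2):
    print(v,[int(round(P[v,u,2]*1e4)) for u in range(309,329)])
E
python3 look.py w7
```

```text
[0.49120329 0.06898888 0.20636344] -8.409316154936374 11.45 [ 0.14491647 -0.09926841  0.0238707 ] 25.603794092128 [-0.39126484  0.15661687 -1.29704963]
228 [1090, 1080, 1090, 1098, 1107, 1089, 1081, 1094, 1104, 1100, 1092, 1098, 1093, 1092, 1093, 1105, 1095, 1089, 1096, 1103]
230 [1098, 1107, 1112, 1113, 1116, 1121, 1125, 1112, 1115, 1120, 1115, 1123, 1111, 1124, 1110, 1128, 1116, 1105, 1083, 1087]
232 [1117, 1126, 1121, 1109, 1125, 1125, 1115, 1123, 1115, 1106, 1111, 1119, 1120, 1118, 1119, 1128, 1125, 1101, 1118, 1131]
234 [1117, 1121, 1111, 1122, 1118, 1116, 1112, 1130, 1109, 1124, 1123, 1118, 1123, 1117, 1112, 1125, 1122, 1116, 1122, 1111]
236 [1119, 1123, 1122, 1118, 1122, 1109, 1121, 1170, 1179, 1183, 1185, 1179, 1172, 1171, 1129, 1113, 1105, 1125, 1124, 1114]
238 [1121, 1179, 1200, 1200, 1219, 1217, 1223, 1181, 1193, 1182, 1189, 1187, 1184, 1212, 1210, 1218, 1208, 1193, 1173, 1117]
240 [1222, 1233, 1226, 1226, 1235, 1215, 1218, 1184, 1195, 1182, 1184, 1198, 1196, 1220, 1227, 1227, 1224, 1232, 1227, 1223]
242 [1237, 1241, 1219, 1229, 1225, 1223, 1241, 1191, 1185, 1183, 1191, 11
[... 851 characters left out ...]
28, 1431, 1430, 1424, 1435, 1434, 1435, 1229, 1234, 1212, 1224, 1221, 1221]
258 [1222, 1222, 1222, 1234, 1226, 1239, 1441, 1443, 1451, 1464, 1461, 1475, 1448, 1454, 1231, 1233, 1222, 1222, 1218, 1238]
260 [1219, 1222, 1233, 1229, 1449, 1463, 1476, 1490, 1499, 1506, 1502, 1511, 1494, 1484, 1467, 1442, 1231, 1239, 1228, 1227]
262 [1231, 1234, 1227, 1475, 1485, 1513, 1516, 1529, 1524, 1532, 1532, 1535, 1532, 1532, 1503, 1491, 1454, 1217, 1232, 1230]
264 [1235, 1224, 1223, 1499, 1527, 1545, 1566, 1563, 1575, 1565, 1577, 1570, 1569, 1566, 1550, 1533, 1497, 1225, 1234, 1231]
266 [1226, 1240, 1228, 1533, 1571, 1581, 1591, 1598, 1614, 1604, 1603, 1612, 1598, 1595, 1586, 1564, 1533, 1227, 1238, 1238]
```

View pics/w7c.png

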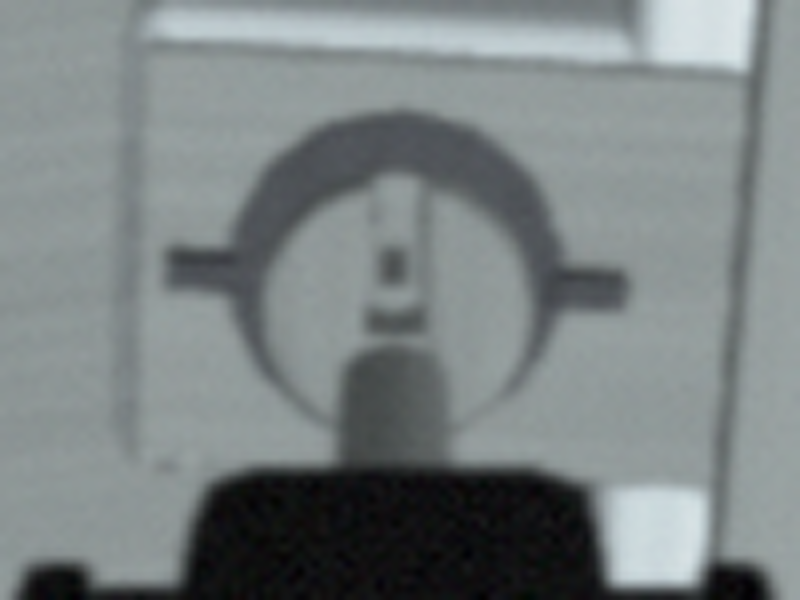

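{"name": "servo_tool", "arguments": {
  "dp": [
    [0.04, 0, 0],
    [0.04, 0, 0],
    [0.04, 0, 0],
    [0.04, 0, 0],
    [0, 0, 0]
  ],
  "yaw": [0, 0, 0, 0, 0]
}}

```text
time: 12.0
position: [0.491, 0.0689, 0.2021]
tool_rot: [0.115, 1.568, -0.115]
ft_force: [-0.9, 0.0, -0.9]
grip_width: 0.295
```

{"name": "servo_tool", "arguments": {
  "dp": [
    [0.02, 0, 0],
    [0.02, 0, 0],
    [0.02, 0, 0],
    [0, 0, 0],
    [0, 0, 0]
  ],
  "yaw": [0, 0, 0, 0, 0]
}}

```text
time: 12.5
position: [0.4911, 0.069, 0.2008]
tool_rot: [0.115, 1.568, -0.115]
ft_force: [0.2, 0.3, -0.6]
grip_width: 0.3
```

```bash
python3 look.py w8
```

```text
[0.49113103 0.0689642  0.20076719] -8.409666614181857 12.5 [ 0.10791795 -0.05777091  0.0420368 ] 26.143013798456728 [ 0.16667122  0.30627661 -0.57578122]
228 [1099, 1099, 1093, 1099, 1086, 1086, 1087, 1097, 1093, 1102, 1088, 1102, 1088, 1086, 1097, 1097, 1102, 1092, 1099, 1101]
230 [1089, 1096, 1084, 1103, 1093, 1105, 1101, 1093, 1093, 1099, 1092, 1088, 1105, 1103, 1101, 1096, 1088, 1111, 1094, 1086]
232 [1097, 1101, 1106, 1110, 1114, 1133, 1120, 1129, 1119, 1123, 1116, 1117, 1121, 1103, 1132, 1122, 1128, 1103, 1093, 1094]
234 [1118, 1125, 1114, 1119, 1110, 1122, 1113, 1119, 1122, 1126, 1138, 1112, 1114, 1122, 1119, 1122, 1110, 1130, 1133, 1114]
236 [1119, 1120, 1121, 1120, 1121, 1122, 1115, 1122, 1122, 1122, 1121, 1122, 1115, 1107, 1128, 1117, 1115, 1118, 1123, 1132]
238 [1126, 1121, 1118, 1124, 1111, 1131, 1124, 1165, 1174, 1185, 1184, 1179, 1163, 1112, 1129, 1117, 1116, 1109, 1125, 1119]
240 [1113, 1180, 1193, 1198, 1206, 1219, 1213, 1192, 1196, 1185, 1197, 1194, 1192, 1217, 1226, 1219, 1202, 1193, 1168, 1132]
242 [1214, 1227, 1233, 1224, 1232, 1227, 1230, 1190, 1191, 1196, 1208, 
[... 853 characters left out ...]
85, 1380, 1380, 1377, 1384, 1375, 1372, 1227, 1238, 1241, 1232, 1225, 1228]
258 [1235, 1229, 1233, 1223, 1229, 1227, 1382, 1391, 1395, 1399, 1391, 1401, 1402, 1384, 1223, 1223, 1231, 1219, 1227, 1227]
260 [1222, 1223, 1232, 1222, 1391, 1418, 1424, 1438, 1452, 1437, 1435, 1443, 1432, 1433, 1409, 1388, 1235, 1240, 1232, 1227]
262 [1218, 1242, 1235, 1406, 1436, 1449, 1471, 1461, 1484, 1486, 1471, 1479, 1476, 1461, 1446, 1428, 1397, 1238, 1235, 1231]
264 [1229, 1237, 1234, 1444, 1473, 1482, 1504, 1514, 1519, 1526, 1521, 1511, 1512, 1493, 1486, 1466, 1447, 1236, 1232, 1234]
266 [1240, 1228, 1230, 1496, 1521, 1542, 1539, 1550, 1562, 1556, 1553, 1542, 1550, 1545, 1539, 1504, 1481, 1225, 1223, 1222]
```

View pics/w8c.png

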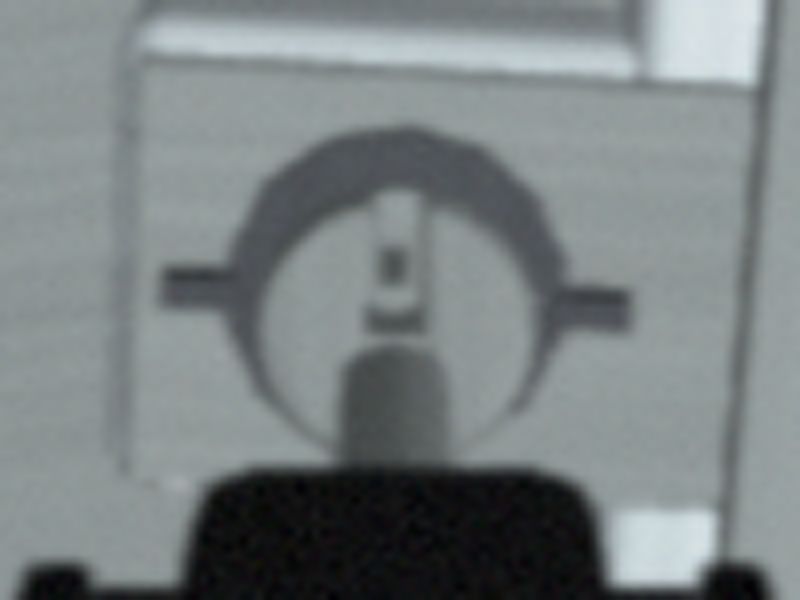

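{"name": "servo_tool", "arguments": {
  "dp": [
    [0.01, 0, 0],
    [0.01, 0, 0],
    [0.01, 0, 0],
    [0.01, 0, 0],
    [0, 0, 0]
  ],
  "yaw": [0, 0, 0, 0, 0]
}}

```text
time: 13.05
position: [0.4911, 0.069, 0.1999]
tool_rot: [0.115, 1.568, -0.115]
ft_force: [-0.2, 1.3, 0.4]
grip_width: 0.291
```

{"name": "servo_tool", "arguments": {
  "dp": [
    [0.01, 0, 0],
    [0.01, 0, 0],
    [0.01, 0, 0],
    [0.01, 0, 0],
    [0, 0, 0]
  ],
  "yaw": [0, 0, 0, 0, 0]
}}

```text
time: 13.55
position: [0.4913, 0.069, 0.1996]
tool_rot: [0.115, 1.567, -0.116]
ft_force: [-2.2, -0.9, 6.3]
grip_width: 0.296
```

```bash
cat > st.py <<'E'
from h import *
s=ctrl.get_state(); print(s['time'],s['position'].round(4),round(hd(),2),'F',s['ft_force'].round(2),'M',s['torque'].round(3),'j7',s['joint_positions'][6].round(3))
E
python3 st.py; python3 st.py
```

```text
13.55 [0.4913 0.069  0.1996] -8.41 F [-2.18 -0.9   6.32] M [0.007 0.469 0.04 ] j7 1.21
13.55 [0.4913 0.069  0.1996] -8.41 F [-2.18 -0.9   6.32] M [0.007 0.469 0.04 ] j7 1.21
```

{"name": "servo_tool", "arguments": {
  "dp": [
    [0, 0, 0],
    [0, 0, 0],
    [0, 0, 0],
    [0, 0, 0],
    [0, 0, 0]
  ],
  "yaw": [0, 0, 0, 0, 0]
}}

```text
time: 14.05
position: [0.4913, 0.069, 0.1996]
tool_rot: [0.115, 1.567, -0.116]
ft_force: [-2.4, -1.1, 5.9]
grip_width: 0.293
```

```bash
python3 st.py
```

```text
14.05 [0.4913 0.069  0.1996] -8.41 F [-2.39 -1.11  5.87] M [-0.028  0.39  -0.02 ] j7 1.21
```

{"name": "servo_tool", "arguments": {
  "dp": [
    [0, 0, 0],
    [0, 0, 0],
    [0, 0, 0],
    [0.002, 0, 0],
    [0.002, 0, 0]
  ],
  "yaw": [0.25, 0.25, 0.25, 0.25, 0.25]
}}

```text
time: 14.55
position: [0.4917, 0.0691, 0.1996]
tool_rot: [0.219, 1.558, -0.219]
ft_force: [-1.6, 0.0, 6.1]
grip_width: 0.299
```

```bash
python3 st.py
```

```text
14.55 [0.4917 0.0691 0.1996] -15.97 F [-1.59  0.02  6.13] M [-0.018  0.22   0.032] j7 1.078
```

{"name": "servo_tool", "arguments": {
  "dp": [
    [0.002, 0, 0],
    [0.002, 0, 0],
    [0.003, 0, 0],
    [0.003, 0, 0],
    [0.003, 0, 0]
  ],
  "yaw": [0.25, 0.25, 0.25, 0.25, 0.25]
}}

```text
time: 15.05
position: [0.4917, 0.0691, 0.1994]
tool_rot: [0.321, 1.545, -0.321]
ft_force: [-0.8, -0.1, 7.2]
grip_width: 0.293
```

```bash
python3 st.py
```

```text
15.05 [0.4917 0.0691 0.1994] -23.45 F [-0.83 -0.11  7.2 ] M [-0.006  0.315  0.09 ] j7 0.948
```

{"name": "servo_tool", "arguments": {
  "dp": [
    [0.002, 0, 0],
    [0.003, 0, 0],
    [0.003, 0, 0],
    [0.003, 0, 0],
    [0.003, 0, 0]
  ],
  "yaw": [0.25, 0.25, 0.25, 0.25, 0.25]
}}

```text
time: 15.55
position: [0.4918, 0.0691, 0.1991]
tool_rot: [0.423, 1.527, -0.423]
ft_force: [-2.5, -0.8, 5.4]
grip_width: 0.296
```

```bash
python3 st.py
```

```text
15.55 [0.4918 0.0691 0.1991] -30.95 F [-2.55 -0.77  5.45] M [0.026 0.381 0.097] j7 0.817
```

{"name": "servo_tool", "arguments": {
  "dp": [
    [0.005, 0, 0],
    [0.005, 0, 0],
    [0.005, 0, 0],
    [0.005, 0, 0],
    [0.005, 0, 0]
  ],
  "yaw": [0.4, 0.4, 0.4, 0.4, 0.4]
}}

```text
time: 16.05
position: [0.4917, 0.0691, 0.1985]
tool_rot: [0.587, 1.488, -0.586]
ft_force: [-2.3, -0.4, 7.7]
grip_width: 0.297
```

```bash
python3 st.py
```

```text
16.05 [0.4917 0.0691 0.1985] -42.99 F [-2.35 -0.43  7.67] M [-0.078  0.457  0.127] j7 0.607
```

{"name": "servo_tool", "arguments": {
  "dp": [
    [0.004, 0, 0],
    [0.004, 0, 0],
    [0.004, 0, 0],
    [0.004, 0, 0],
    [0.004, 0, 0]
  ],
  "yaw": [0.4, 0.4, 0.4, 0.4, 0.4]
}}

```text
time: 16.55
position: [0.4918, 0.0691, 0.198]
tool_rot: [0.749, 1.436, -0.748]
ft_force: [-1.4, -0.5, 6.5]
grip_width: 0.295
```

```bash
python3 st.py
```

```text
16.55 [0.4918 0.0691 0.198 ] -54.99 F [-1.38 -0.55  6.55] M [-0.056  0.385  0.082] j7 0.397
```

{"name": "servo_tool", "arguments": {
  "dp": [
    [0.003, 0, 0],
    [0.003, 0, 0],
    [0.003, 0, 0],
    [0.003, 0, 0],
    [0.003, 0, 0]
  ],
  "yaw": [0.25, 0.25, 0.25, 0.25, 0.25]
}}

```text
time: 17.05
position: [0.4917, 0.0691, 0.1977]
tool_rot: [0.848, 1.397, -0.848]
ft_force: [-1.3, -0.5, 7.6]
grip_width: 0.296
```

```bash
python3 st.py
```

```text
17.05 [0.4917 0.0691 0.1977] -62.45 F [-1.32 -0.49  7.59] M [-0.064  0.39   0.102] j7 0.267
```

{"name": "servo_tool", "arguments": {
  "dp": [
    [0.002, 0, 0],
    [0.002, 0, 0],
    [0.002, 0, 0],
    [0.002, 0, 0],
    [0.002, 0, 0]
  ],
  "yaw": [0.2, 0.2, 0.2, 0.2, 0.2]
}}

```text
time: 17.55
position: [0.4917, 0.0691, 0.1974]
tool_rot: [0.928, 1.362, -0.927]
ft_force: [-1.1, 0.1, 7.3]
grip_width: 0.299
```

```bash
python3 st.py
```

```text
17.55 [0.4917 0.0691 0.1974] -68.44 F [-1.12  0.07  7.3 ] M [-0.108  0.447  0.133] j7 0.163
```

{"name": "servo_tool", "arguments": {
  "dp": [
    [0.002, 0, 0],
    [0.002, 0, 0],
    [0.002, 0, 0],
    [0.002, 0, 0],
    [0.002, 0, 0]
  ],
  "yaw": [0.2, 0.2, 0.2, 0.2, 0.2]
}}

```text
time: 18.05
position: [0.4917, 0.0691, 0.1972]
tool_rot: [1.007, 1.324, -1.006]
ft_force: [-1.7, -0.6, 8.0]
grip_width: 0.297
```

```bash
python3 st.py
```

```text
18.05 [0.4917 0.0691 0.1972] -74.44 F [-1.66 -0.59  7.97] M [-0.036  0.455  0.049] j7 0.058
```

{"name": "servo_tool", "arguments": {
  "dp": [
    [0.001, 0, 0],
    [0.002, 0, 0],
    [0.001, 0, 0],
    [0.002, 0, 0],
    [0.001, 0, 0]
  ],
  "yaw": [0.2, 0.2, 0.2, 0.2, 0.2]
}}

```text
time: 18.55
position: [0.4917, 0.0691, 0.1969]
tool_rot: [1.086, 1.282, -1.085]
ft_force: [-0.2, -0.4, 7.7]
grip_width: 0.297
```

```bash
python3 st.py
```

```text
18.55 [0.4917 0.0691 0.1969] -80.44 F [-0.24 -0.42  7.73] M [-0.075  0.374  0.133] j7 -0.047
```

{"name": "servo_tool", "arguments": {
  "dp": [
    [0.001, 0, 0],
    [0.001, 0, 0],
    [0.001, 0, 0],
    [0.001, 0, 0],
    [0.001, 0, 0]
  ],
  "yaw": [0.12, 0.12, 0.12, 0.12, 0.12]
}}

```text
time: 19.05
position: [0.4917, 0.0691, 0.1968]
tool_rot: [1.132, 1.255, -1.131]
ft_force: [-1.5, -0.1, 7.9]
grip_width: 0.297
```

```bash
python3 st.py
```

```text
19.05 [0.4917 0.0691 0.1968] -84.02 F [-1.47 -0.09  7.91] M [-0.113  0.385  0.097] j7 -0.109
```

{"name": "servo_tool", "arguments": {
  "dp": [
    [0.001, 0, 0],
    [0.001, 0, 0],
    [0.001, 0, 0],
    [0, 0, 0],
    [0.001, 0, 0]
  ],
  "yaw": [0.12, 0.12, 0.12, 0.12, 0.12]
}}

```text
time: 19.55
position: [0.4917, 0.0691, 0.1966]
tool_rot: [1.179, 1.227, -1.178]
ft_force: [-1.8, 0.1, 6.4]
grip_width: 0.295
```

```bash
python3 st.py
```

```text
19.55 [0.4917 0.0691 0.1966] -87.62 F [-1.77  0.09  6.37] M [-0.094  0.316  0.134] j7 -0.172
```

{"name": "servo_tool", "arguments": {
  "dp": [
    [0.001, 0, 0],
    [0.001, 0, 0],
    [0.001, 0, 0],
    [0.001, 0, 0],
    [0.001, 0, 0]
  ],
  "yaw": [0.1, 0.1, 0.1, 0.1, 0.1]
}}

```text
time: 20.05
position: [0.4917, 0.0691, 0.1965]
tool_rot: [1.218, 1.203, -1.216]
ft_force: [-2.1, 0.5, 6.6]
grip_width: 0.297
```

```bash
python3 st.py
```

```text
20.05 [0.4917 0.0691 0.1965] -90.61 F [-2.08  0.55  6.58] M [-0.167  0.366  0.075] j7 -0.224
```

{"name": "servo_tool", "arguments": {
  "dp": [
    [0.001, 0, 0],
    [0.001, 0, 0],
    [0.001, 0, 0],
    [0.001, 0, 0],
    [0.001, 0, 0]
  ],
  "yaw": [0.1, 0.1, 0.1, 0.1, 0.1]
}}

```text
time: 20.55
position: [0.4917, 0.069, 0.1964]
tool_rot: [1.256, 1.177, -1.254]
ft_force: [-1.4, -0.3, 6.5]
grip_width: 0.298
```

```bash
python3 st.py
```

```text
20.55 [0.4917 0.069  0.1964] -93.62 F [-1.43 -0.33  6.52] M [-0.11   0.321  0.136] j7 -0.277
```

{"name": "servo_tool", "arguments": {
  "dp": [
    [0.001, 0, 0],
    [0.001, 0, 0],
    [0.001, 0, 0],
    [0.001, 0, 0],
    [0.001, 0, 0]
  ],
  "yaw": [0.08, 0.08, 0.08, 0.08, 0.08]
}}

```text
time: 21.05
position: [0.4917, 0.0691, 0.1962]
tool_rot: [1.287, 1.156, -1.285]
ft_force: [-1.6, -0.3, 5.4]
grip_width: 0.29
```

```bash
python3 st.py
```

```text
21.05 [0.4917 0.0691 0.1962] -96.01 F [-1.6  -0.31  5.37] M [-0.112  0.397  0.142] j7 -0.318
```

{"name": "servo_tool", "arguments": {
  "dp": [
    [0.002, 0, 0],
    [0.002, 0, 0],
    [0.001, 0, 0],
    [0.001, 0, 0],
    [0.001, 0, 0]
  ],
  "yaw": [0.08, 0.08, 0.08, 0.08, 0.08]
}}

```text
time: 21.55
position: [0.4917, 0.0691, 0.1961]
tool_rot: [1.317, 1.135, -1.315]
ft_force: [-1.2, -0.8, 5.8]
grip_width: 0.298
```

```bash
python3 st.py
```

```text
21.55 [0.4917 0.0691 0.1961] -98.41 F [-1.21 -0.79  5.84] M [-0.042  0.358  0.056] j7 -0.36
```

{"name": "servo_tool", "arguments": {
  "dp": [
    [0.001, 0, 0],
    [0.001, 0, 0],
    [0.001, 0, 0],
    [0.001, 0, 0],
    [0, 0, 0]
  ],
  "yaw": [0.06, 0.06, 0.06, 0.06, 0.06]
}}

```text
time: 22.05
position: [0.4918, 0.0691, 0.1961]
tool_rot: [1.34, 1.118, -1.338]
ft_force: [-1.7, 0.0, 6.9]
grip_width: 0.295
```

```bash
python3 st.py
```

```text
22.05 [0.4918 0.0691 0.1961] -100.2 F [-1.68  0.01  6.89] M [-0.083  0.424  0.167] j7 -0.392
```

{"name": "servo_tool", "arguments": {
  "dp": [
    [0, 0, 0],
    [0, 0, 0],
    [0, 0, 0],
    [0, 0, 0],
    [0, 0, 0]
  ],
  "yaw": [0.05, 0.05, 0.05, 0, 0]
}}

```text
time: 22.55
position: [0.4917, 0.0691, 0.1961]
tool_rot: [1.351, 1.11, -1.349]
ft_force: [-2.2, -0.8, 7.1]
grip_width: 0.301
```

```bash
python3 st.py
```

```text
22.55 [0.4917 0.0691 0.1961] -101.08 F [-2.16 -0.84  7.09] M [-0.124  0.394  0.211] j7 -0.407
```

{"name": "servo_tool", "arguments": {
  "dp": [
    [0, 0, 0],
    [0, 0, 0],
    [0, 0, 0],
    [0, 0, 0],
    [0, 0, 0]
  ],
  "yaw": [0, 0, 0, 0, 0]
}}

```text
time: 23.05
position: [0.4918, 0.0691, 0.1961]
tool_rot: [1.351, 1.11, -1.349]
ft_force: [-1.8, 0.4, 6.4]
grip_width: 0.296
```

```bash
python3 st.py
```

```text
23.05 [0.4918 0.0691 0.1961] -101.08 F [-1.75  0.42  6.4 ] M [-0.063  0.413  0.204] j7 -0.407
```

{"name": "servo_tool", "arguments": {
  "dp": [
    [0, 0, 0],
    [0, 0, 0],
    [0, 0, 0],
    [-0.02, 0, 0],
    [-0.02, 0, 0]
  ],
  "yaw": [-0.4, -0.4, -0.4, 0, 0]
}}

```text
time: 23.55
position: [0.4917, 0.0691, 0.1963]
tool_rot: [1.26, 1.175, -1.258]
ft_force: [0.4, -0.3, 1.6]
grip_width: 0.297
```

```bash
python3 st.py
```

```text
23.55 [0.4917 0.0691 0.1963] -93.92 F [ 0.39 -0.31  1.59] M [-0.023 -0.175 -0.005] j7 -0.281
```

{"name": "servo_tool", "arguments": {
  "dp": [
    [-0.1, 0, 0],
    [-0.1, 0, 0],
    [-0.3, 0, 0],
    [-0.7, 0, 0],
    [-0.9, 0, 0]
  ],
  "yaw": [0, 0, 0, 0, 0]
}}

```text
time: 24.05
position: [0.4901, 0.0688, 0.2483]
tool_rot: [1.258, 1.178, -1.261]
ft_force: [0.4, 0.0, -1.0]
grip_width: 0.29
```

```bash
python3 st.py; python3 - <<'E'
from h import *
plan([0.48,0.0,.27],-85,5)
E
```

```text
24.05 [0.4901 0.0688 0.2483] -93.91 F [ 0.37  0.01 -1.03] M [ 0.002 -0.151  0.024] j7 -0.257
dp [[-0.173, -0.043, 0.555], [-0.173, -0.061, 0.553], [-0.173, -0.078, 0.551], [-0.174, -0.095, 0.549], [-0.173, -0.112, 0.545]] yaw [np.float64(-0.297), np.float64(-0.297), np.float64(-0.297), np.float64(-0.297), np.float64(-0.297)]
end [0.48 0.   0.27]
```

{"name": "servo_tool", "arguments": {
  "dp": [
    [-0.2, -0.04, 0.55],
    [-0.2, -0.06, 0.55],
    [-0.2, -0.08, 0.55],
    [-0.2, -0.1, 0.55],
    [-0.2, -0.11, 0.55]
  ],
  "yaw": [-0.3, -0.3, -0.3, -0.3, -0.3]
}}

```text
time: 24.55
position: [0.4806, -0.0003, 0.2739]
tool_rot: [1.142, 1.251, -1.143]
ft_force: [-0.2, -0.1, -1.6]
grip_width: 0.294
```

```bash
python3 - <<'E'
from h import *
s=ctrl.get_state(); print(s['position'],hd(),s['time'])
T=Tw(); im,d=ctrl.get_image('wrist'); save(im,'w9.png'); np.savez('pics/w9.npz',im=im,d=d,T=T)
P=pts('wrist',d,T)
q=P.reshape(-1,3); r=np.hypot(q[:,0]-.4914,q[:,1]-.0708); h=q[(r<.0105)&(q[:,2]>.11)&(q[:,2]<.128)]
print(np.percentile(h[:,2],[2,10,25,50,75,90]))
top=np.percentile(h[:,2],75); s=h[h[:,2]<top-.0027]; l=cv2.fitLine((s[:,:2]*1000).astype(np.float32),cv2.DIST_HUBER,0,.01,.01).ravel(); print(len(s),l,np.degrees(np.arctan2(l[1],l[0]))%180,np.median(s[:,2]))
i=ctrl.camera_info('wrist'); p=np.linalg.inv(T@np.array(i['hand_eye']))@np.array([.4914,.0708,.118,1]); u,v=int(i['fx']*p[0]/p[2]+i['cx']),int(i['fy']*p[1]/p[2]+i['cy']); print(u,v)
save(cv2.resize(im[v-40:v+40,u-50:u+50],None,fx=7,fy=7,interpolation=cv2.INTER_CUBIC),'w9c.png')
save(cv2.resize(im[225:300,280:360],None,fx=7,fy=7,interpolation=cv2.INTER_CUBIC),'w9t.png')
E
```

```text
[ 4.80564747e-01 -2.85850150e-04  2.73896012e-01] -84.83356175479379 24.55
[0.11445625 0.11546538 0.11805831 0.1191572  0.11982494 0.12024199]
118 [ 4.8921794e-02 -9.9880260e-01  4.9157559e+02  7.0665703e+01] 92.80414 0.11562604103995916
339 149
```

View pics/w9c.png

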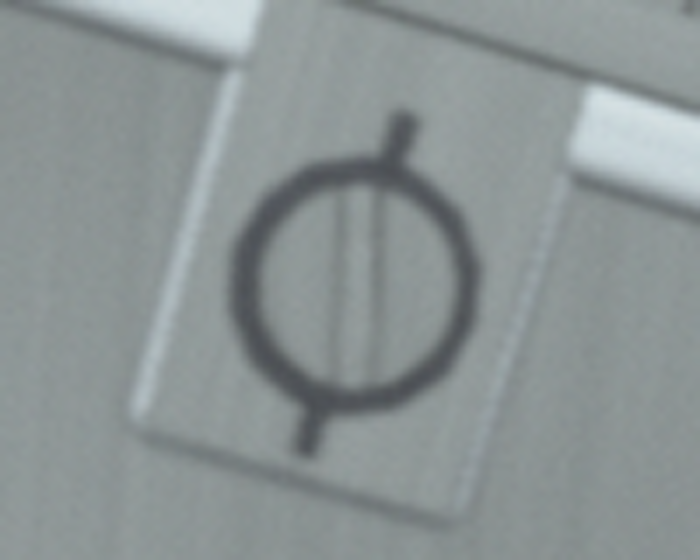

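View pics/w9t.png

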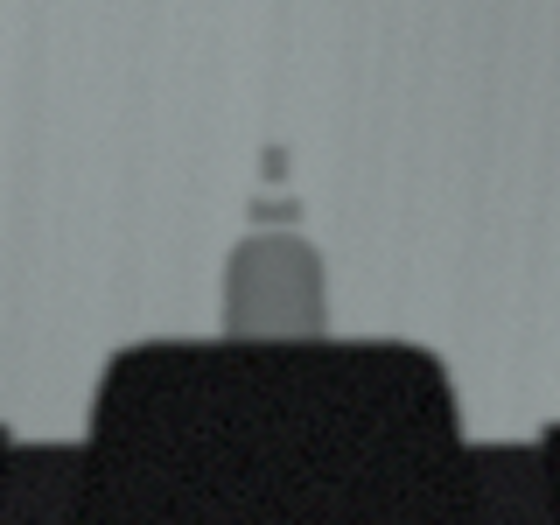

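```bash
python3 - <<'E'
from h import *
plan([0.518,-0.3155,.285],-73.4,15)
E
```

```text
dp [[-0.026, 0.026, 0.838], [-0.026, 0.015, 0.838], [-0.026, 0.003, 0.838], [-0.026, -0.008, 0.838], [-0.026, -0.019, 0.838]] yaw [np.float64(-0.129), np.float64(-0.129), np.float64(-0.129), np.float64(-0.129), np.float64(-0.129)]
dp [[-0.026, -0.031, 0.838], [-0.026, -0.042, 0.837], [-0.026, -0.053, 0.837], [-0.026, -0.065, 0.836], [-0.026, -0.076, 0.835]] yaw [np.float64(-0.129), np.float64(-0.129), np.float64(-0.129), np.float64(-0.129), np.float64(-0.129)]
dp [[-0.026, -0.087, 0.834], [-0.026, -0.099, 0.833], [-0.026, -0.11, 0.831], [-0.026, -0.121, 0.83], [-0.026, -0.132, 0.828]] yaw [np.float64(-0.129), np.float64(-0.129), np.float64(-0.129), np.float64(-0.129), np.float64(-0.129)]
end [ 0.518  -0.3155  0.285 ]
```

{"name": "servo_tool", "arguments": {
  "dp": [
    [-0.05, 0.03, 0.84],
    [-0.05, 0.01, 0.84],
    [-0.05, 0, 0.84],
    [-0.02, -0.01, 0.84],
    [-0.02, -0.02, 0.84]
  ],
  "yaw": [-0.13, -0.13, -0.13, -0.13, -0.13]
}}

```text
time: 25.1
position: [0.4934, -0.1044, 0.2783]
tool_rot: [1.093, 1.28, -1.093]
ft_force: [0.8, 0.3, -1.4]
grip_width: 0.298
```

{"name": "servo_tool", "arguments": {
  "dp": [
    [-0.02, -0.03, 0.84],
    [-0.02, -0.04, 0.84],
    [-0.02, -0.05, 0.84],
    [-0.02, -0.06, 0.84],
    [-0.02, -0.08, 0.84]
  ],
  "yaw": [-0.13, -0.13, -0.13, -0.13, -0.13]
}}

```text
time: 25.6
position: [0.5064, -0.2087, 0.2807]
tool_rot: [1.042, 1.308, -1.042]
ft_force: [0.6, -0.5, -1.8]
grip_width: 0.294
```

{"name": "servo_tool", "arguments": {
  "dp": [
    [-0.02, -0.09, 0.83],
    [-0.02, -0.1, 0.83],
    [-0.02, -0.11, 0.83],
    [-0.02, -0.12, 0.83],
    [-0.02, -0.13, 0.83]
  ],
  "yaw": [-0.13, -0.13, -0.13, -0.13, -0.13]
}}

```text
time: 26.1
position: [0.519, -0.3127, 0.2831]
tool_rot: [0.991, 1.335, -0.99]
ft_force: [0.8, 0.8, -0.5]
grip_width: 0.3
```

{"name": "servo_tool", "arguments": {
  "dp": [
    [0, 0, 0],
    [0, 0, 0],
    [0, 0, 0],
    [0, 0, 0],
    [0, 0, 0]
  ],
  "yaw": [0, 0, 0, 0, 0]
}}

```text
time: 26.6
position: [0.5191, -0.3115, 0.2835]
tool_rot: [0.99, 1.334, -0.99]
ft_force: [-0.7, -0.8, -0.3]
grip_width: 0.295
```

```bash
python3 st.py; python3 - <<'E'
from h import *
plan([0.5185,-0.3155,.175],-73.4,5)
E
```

```text
26.6 [ 0.5191 -0.3115  0.2835] -73.14 F [-0.67 -0.76 -0.33] M [-0.019 -0.047 -0.038] j7 0.722
dp [[0.868, -0.014, 0.029], [0.868, -0.014, 0.029], [0.868, -0.013, 0.029], [0.868, -0.014, 0.029], [0.868, -0.013, 0.029]] yaw [np.float64(0.009), np.float64(0.009), np.float64(0.009), np.float64(0.009), np.float64(0.009)]
end [ 0.5185 -0.3155  0.175 ]
```

{"name": "servo_tool", "arguments": {
  "dp": [
    [0.87, -0.01, 0.03],
    [0.87, -0.01, 0.03],
    [0.87, -0.01, 0.03],
    [0.87, -0.01, 0.03],
    [0.87, -0.01, 0.03]
  ],
  "yaw": [0.01, 0.01, 0.01, 0.01, 0]
}}

```text
time: 27.1
position: [0.5188, -0.316, 0.1739]
tool_rot: [0.993, 1.332, -0.994]
ft_force: [-0.4, -0.4, -0.8]
grip_width: 0.295
```

{"name": "servo_tool", "arguments": {
  "dp": [
    [0, 0, 0],
    [0, 0, 0],
    [0, 0, 0],
    [0, 0, 0],
    [0, 0, 0]
  ],
  "yaw": [0, 0, 0, 0, 0]
}}

```text
time: 27.6
position: [0.5193, -0.3166, 0.1756]
tool_rot: [0.993, 1.33, -0.994]
ft_force: [0.3, -0.3, -1.1]
grip_width: 0.297
```

```bash
python3 look.py w10
```

```text
[ 0.51928041 -0.31660298  0.175633  ] -73.44669423904597 27.6 [ 0.0053797  -0.09671446 -0.06514476] 25.79703449885384 [ 0.28739065 -0.26384792 -1.09525423]
228 [744, 756, 753, 737, 723, 748, 744, 747, 749, 736, 741, 752, 742, 745, 744, 3382, 741, 743, 742, 739]
230 [760, 733, 739, 741, 750, 740, 741, 740, 744, 743, 743, 740, 741, 760, 741, 748, 744, 749, 748, 758]
232 [742, 758, 739, 741, 738, 731, 744, 730, 724, 738, 719, 739, 742, 754, 750, 749, 749, 745, 747, 746]
234 [724, 40, 56, 48, 47, 48, 36, 45, 49, 45, 47, 39, 53, 740, 736, 732, 744, 753, 746, 738]
236 [41, 40, 45, 33, 35, 39, 46, 35, 38, 45, 37, 44, 45, 47, 46, 42, 730, 740, 754, 756]
238 [34, 39, 35, 39, 43, 45, 33, 51, 41, 38, 37, 35, 50, 44, 53, 33, 32, 49, 740, 751]
240 [35, 58, 41, 39, 38, 45, 32, 54, 40, 41, 41, 26, 39, 56, 51, 34, 37, 54, 51, 733]
242 [39, 52, 41, 32, 48, 41, 52, 48, 36, 35, 42, 39, 43, 53, 44, 48, 53, 49, 44, 735]
244 [43, 51, 40, 48, 45, 56, 41, 45, 48, 40, 43, 39, 41, 51, 48, 31, 43, 52, 51, 717]
246 [48, 47, 38, 33, 43, 31, 38, 35, 963, 961, 956, 965, 52, 48, 46, 35, 41, 50, 35, 725]
248 [43, 30
[... 393 characters left out ...]

256 [734, 736, 729, 728, 730, 732, 1120, 1123, 1121, 1123, 1124, 1120, 1118, 1137, 733, 748, 749, 741, 751, 749]
258 [743, 745, 749, 733, 743, 734, 1134, 1153, 1145, 1151, 1152, 1144, 1138, 1140, 753, 758, 747, 745, 728, 742]
260 [729, 737, 739, 741, 1137, 1158, 1171, 1181, 1181, 1183, 1190, 1175, 1180, 1175, 1156, 1138, 743, 740, 756, 743]
262 [738, 747, 747, 1155, 1181, 1209, 1210, 1227, 1229, 1233, 1232, 1236, 1212, 1211, 1194, 1169, 1132, 737, 750, 747]
264 [739, 747, 748, 1200, 1211, 1247, 1252, 1266, 1278, 1268, 1261, 1252, 1251, 1254, 1241, 1204, 1193, 747, 744, 753]
266 [739, 752, 738, 1224, 1273, 1277, 1300, 1302, 1302, 1292, 1295, 1297, 1286, 1277, 1282, 1255, 1228, 742, 741, 737]
```

View pics/w10c.png

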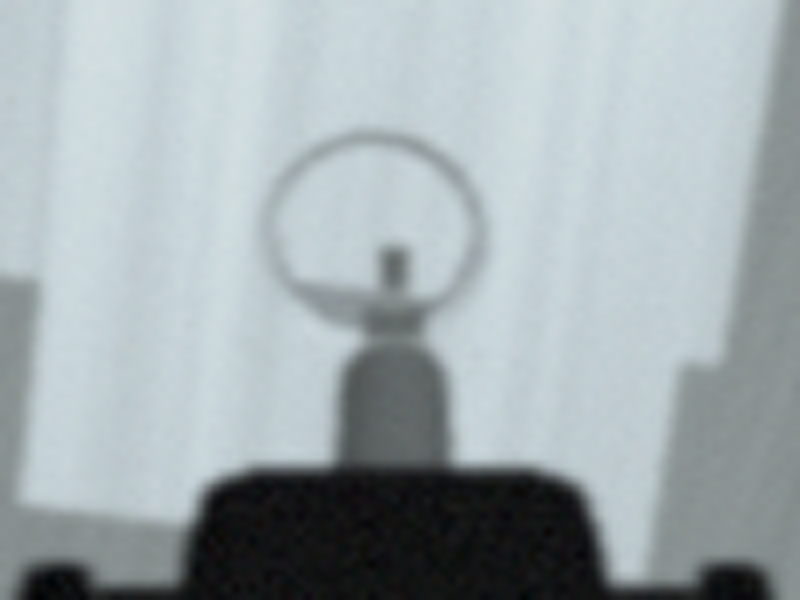

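```bash
python3 - <<'E'
from h import *
z=np.load('pics/w10.npz'); T=z['T']; i=ctrl.camera_info('wrist'); M=T@np.array(i['hand_eye'])
def at(u,v,zz):
    r=M[:3,:3]@np.array([(u-i['cx'])/i['fx'],(v-i['cy'])/i['fy'],1]); k=(zz-M[2,3])/r[2]; return M[:3,3]+k*r
for n,(cx,cy) in dict(c=(377,229),l=(265,225),r=(488,232),t=(372,130),b=(385,325)).items():
    p=at(cx/8+270-.06,cy/8+215-.06,.0742); print(n,p,((p-T[:3,3])@T[:3,:3]*1000).round(2))
P=pts('wrist',z['d'],T); L=(P-T[:3,3])@T[:3,:3]
q=L[246:253,317:321].reshape(-1,3); print('blade end',q.mean(0)*1000)
E
```

```text
c [ 0.51773521 -0.31337728  0.0742    ] [101.43  -0.67  -3.69]
l [ 0.50767855 -0.31596613  0.0742    ] [101.41 -11.05  -4.07]
r [ 0.52768367 -0.31072029  0.0742    ] [101.44   9.62  -3.4 ]
t [ 0.51460926 -0.30444346  0.0742    ] [101.41  -1.12 -13.14]
b [ 0.52110861 -0.3221262   0.0742    ] [1.0144e+02 7.0000e-02 5.6600e+00]
blade end [73.11266667  0.41263773 -8.02728738]
```

{"name": "servo_tool", "arguments": {
  "dp": [
    [0, -0.02, -0.06],
    [0, -0.02, -0.06],
    [0.2, 0, 0],
    [0.3, 0, 0],
    [0.4, 0, 0]
  ],
  "yaw": [0, 0, 0, 0, 0]
}}

```text
time: 28.15
position: [0.517, -0.3139, 0.1514]
tool_rot: [0.994, 1.332, -0.994]
ft_force: [-0.2, -0.1, -1.5]
grip_width: 0.297
```

```bash
python3 look.py w11 | head -1
```

```text
[ 0.51695518 -0.31387291  0.15137507] -73.45066727231479 28.15 [-0.01545517 -0.12490569 -0.01474617] 25.804553045655684 [-0.17575793 -0.09269546 -1.53465353]
```

View pics/w11c.png

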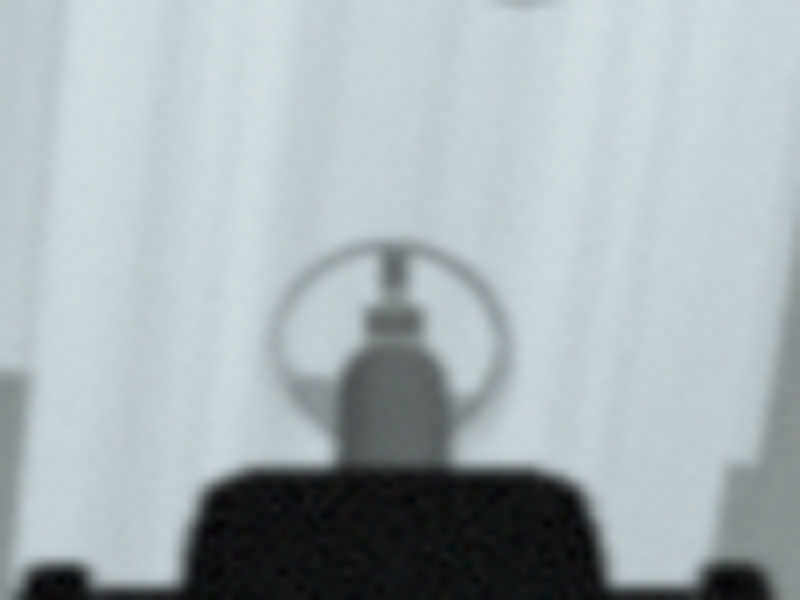

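```bash
python3 - <<'E'
from h import *
z=np.load('pics/w11.npz'); T=z['T']; i=ctrl.camera_info('wrist'); M=T@np.array(i['hand_eye'])
def at(u,v,zz):
    r=M[:3,:3]@np.array([(u-i['cx'])/i['fx'],(v-i['cy'])/i['fy'],1]); k=(zz-M[2,3])/r[2]; return M[:3,3]+k*r
for n,(cx,cy) in dict(l=(274,340),r=(508,342),t=(391,242)).items():
    p=at(cx/8+270-.06,cy/8+215-.06,.0742); print(n,((p-T[:3,3])@T[:3,:3]*1000).round(2))
P=pts('wrist',z['d'],T); L=(P-T[:3,3])@T[:3,:3]
for v in range(243,258): print(v,[(int(round(P[v,u,2]*1e4)),round(L[v,u,2]*1000,1)) for u in (314,317,318,319,320,323)])
E
```

```text
l [77.17 -9.34 -0.78]
r [77.18 10.59 -0.61]
t [77.17  0.62 -9.47]
243 [(748, np.float64(-11.2)), (745, np.float64(-11.1)), (750, np.float64(-11.2)), (747, np.float64(-11.1)), (744, np.float64(-11.0)), (755, np.float64(-11.4))]
244 [(748, np.float64(-10.5)), (746, np.float64(-10.4)), (750, np.float64(-10.5)), (742, np.float64(-10.3)), (737, np.float64(-10.2)), (743, np.float64(-10.3))]
245 [(747, np.float64(-9.8)), (734, np.float64(-9.4)), (740, np.float64(-9.6)), (731, np.float64(-9.3)), (740, np.float64(-9.5)), (738, np.float64(-9.5))]
246 [(738, np.float64(-8.8)), (724, np.float64(-8.4)), (719, np.float64(-8.2)), (722, np.float64(-8.3)), (717, np.float64(-8.2)), (740, np.float64(-8.8))]
247 [(39, np.float64(12.6)), (740, np.float64(-8.1)), (743, np.float64(-8.2)), (751, np.float64(-8.5)), (742, np.float64(-8.2)), (722, np.float64(-7.6))]
248 [(44, np.float64(13.3)), (777, np.float64(-8.5)), (764, np.float64(-8.2)), (775, np.float64(-8.5)), (772, np.float64(-8.4)), (39, np.float64(13.5))]
249 [(34, np.float64(14.5)), (792, np.float64(-8.3)), (803, np.float64(-8.6)), (787, np.float64
[... 581 characters left out ...]
loat64(-6.8)), (821, np.float64(-6.4)), (837, np.float64(-6.9)), (45, np.float64(17.9))]
254 [(41, np.float64(18.9)), (842, np.float64(-6.4)), (833, np.float64(-6.1)), (833, np.float64(-6.1)), (834, np.float64(-6.2)), (49, np.float64(18.7))]
255 [(45, np.float64(19.7)), (864, np.float64(-6.4)), (863, np.float64(-6.4)), (871, np.float64(-6.6)), (876, np.float64(-6.8)), (46, np.float64(19.7))]
256 [(43, np.float64(20.7)), (879, np.float64(-6.2)), (886, np.float64(-6.4)), (886, np.float64(-6.4)), (887, np.float64(-6.5)), (53, np.float64(20.4))]
257 [(37, np.float64(21.8)), (899, np.float64(-6.2)), (892, np.float64(-6.0)), (886, np.float64(-5.8)), (894, np.float64(-6.0)), (49, np.float64(21.4))]
```

{"name": "servo_tool", "arguments": {
  "dp": [
    [0, 0, 0.04],
    [0.4, 0, 0],
    [0.5, 0, 0],
    [0.5, 0, 0],
    [0.5, 0, 0]
  ],
  "yaw": [0, 0, 0, 0, 0]
}}

```text
time: 28.7
position: [0.5168, -0.3145, 0.1029]
tool_rot: [0.994, 1.333, -0.994]
ft_force: [-0.3, 0.2, -0.9]
grip_width: 0.295
```

```bash
python3 st.py
```

```text
28.7 [ 0.5168 -0.3145  0.1029] -73.45 F [-0.32  0.24 -0.93] M [-0.012 -0.103 -0.051] j7 0.683
```

{"name": "servo_tool", "arguments": {
  "dp": [
    [0.2, 0, 0],
    [0.15, 0, 0],
    [0.08, 0, 0],
    [0.03, 0, 0],
    [0.02, 0, 0]
  ],
  "yaw": [0, 0, 0, 0, 0]
}}

```text
time: 29.2
position: [0.5175, -0.3149, 0.0929]
tool_rot: [0.994, 1.331, -0.994]
ft_force: [-0.3, 0.4, -1.4]
grip_width: 0.293
```

{"name": "servo_tool", "arguments": {
  "dp": [
    [0.02, 0, 0],
    [0.02, 0, 0],
    [0.01, 0, 0],
    [0, 0, 0],
    [0, 0, 0]
  ],
  "yaw": [0, 0, 0, 0, 0]
}}

```text
time: 29.7
position: [0.5172, -0.3148, 0.0913]
tool_rot: [0.994, 1.332, -0.994]
ft_force: [-0.3, -0.2, -0.9]
grip_width: 0.296
```

```bash
python3 st.py
```

```text
29.7 [ 0.5172 -0.3148  0.0913] -73.45 F [-0.26 -0.2  -0.91] M [-0.04  -0.128  0.035] j7 0.679
```

{"name": "servo_tool", "arguments": {
  "dp": [
    [0.02, 0, 0],
    [0.02, 0, 0],
    [0.01, 0, 0],
    [0.01, 0, 0],
    [0, 0, 0]
  ],
  "yaw": [0, 0, 0, 0, 0]
}}

```text
time: 30.2
position: [0.5172, -0.3147, 0.0897]
tool_rot: [0.994, 1.332, -0.994]
ft_force: [0.3, 0.4, -1.1]
grip_width: 0.293
```

```bash
python3 st.py
```

```text
30.2 [ 0.5172 -0.3147  0.0897] -73.45 F [ 0.33  0.4  -1.07] M [-0.046 -0.093  0.011] j7 0.679
```

{"name": "servo_tool", "arguments": {
  "dp": [
    [0.01, 0, 0],
    [0.01, 0, 0],
    [0.01, 0, 0],
    [0.01, 0, 0],
    [0, 0, 0]
  ],
  "yaw": [0, 0, 0, 0, 0]
}}

```text
time: 30.7
position: [0.5173, -0.3148, 0.0895]
tool_rot: [0.994, 1.332, -0.994]
ft_force: [-2.8, 1.0, 5.6]
grip_width: 0.297
```

```bash
python3 st.py
```

```text
30.7 [ 0.5173 -0.3148  0.0895] -73.45 F [-2.84  1.04  5.6 ] M [ 0.291  0.494 -0.058] j7 0.678
```

{"name": "servo_tool", "arguments": {
  "dp": [
    [-0.015, 0, 0],
    [0, 0, 0],
    [0, 0, 0],
    [0, 0, 0],
    [0, 0, 0]
  ],
  "yaw": [0, 0, 0, 0, 0],
  "fingers": 1.0
}}

```text
time: 31.2
position: [0.5172, -0.3147, 0.0889]
tool_rot: [0.994, 1.332, -0.994]
ft_force: [-0.4, 1.0, 0.8]
grip_width: 0.66
```

{"name": "servo_tool", "arguments": {
  "dp": [
    [0, 0, 0],
    [0, 0, 0],
    [0, 0, 0],
    [0, 0, 0],
    [0, 0, 0]
  ],
  "yaw": [0, 0, 0, 0, 0]
}}

```text
time: 31.7
position: [0.5172, -0.3148, 0.0891]
tool_rot: [0.994, 1.332, -0.994]
ft_force: [0.1, -0.5, -0.1]
grip_width: 0.993
```

{"name": "servo_tool", "arguments": {
  "dp": [
    [-0.3, 0, 0],
    [-0.7, 0, 0],
    [-1, 0, 0],
    [-1, 0, 0],
    [-1, 0, 0]
  ],
  "yaw": [0, 0, 0, 0, 0]
}}

```text
time: 32.2
position: [0.5172, -0.3147, 0.1907]
tool_rot: [0.994, 1.332, -0.994]
ft_force: [0.8, -0.8, -0.0]
grip_width: 1.001
```

{"name": "servo_tool", "arguments": {
  "dp": [
    [-1, 0, 0],
    [-1, 0, 0],
    [-1, 0, 0],
    [-1, 0, 0],
    [0, 0, 0]
  ],
  "yaw": [0, 0, 0, 0, 0]
}}

```text
time: 32.7
position: [0.519, -0.3153, 0.294]
tool_rot: [0.993, 1.324, -0.992]
ft_force: [-0.3, -0.2, -0.3]
grip_width: 0.999
```

```bash
python3 st.py; python3 - <<'E'
from h import *
T=Tw(); im,d=ctrl.get_image('wrist'); save(im,'w12.png'); P=pts('wrist',d,T); S=P.reshape(-1,3)
m=(abs(S[:,0]-.517)<.03)&(abs(S[:,1]+.314)<.03)&(S[:,2]>.118)&(S[:,2]<.14); pp=S[m]
print(m.sum(),pp.mean(0),np.median(pp[:,2])); print(cv2.minAreaRect((pp[:,:2]*1000).astype(np.float32)))
im,d=ctrl.get_image('scene'); save(im,'scene1.png')
E
```

```text
32.7 [ 0.519  -0.3153  0.294 ] -73.43 F [-0.3  -0.16 -0.3 ] M [ 0.033 -0.165  0.031] j7 0.724
817 [ 0.51662639 -0.3115461   0.13012905] 0.1303713782674626
((517.0457153320312, -312.6878967285156), (25.814146041870117, 25.526107788085938), 16.62370491027832)
```

View pics/w12.png

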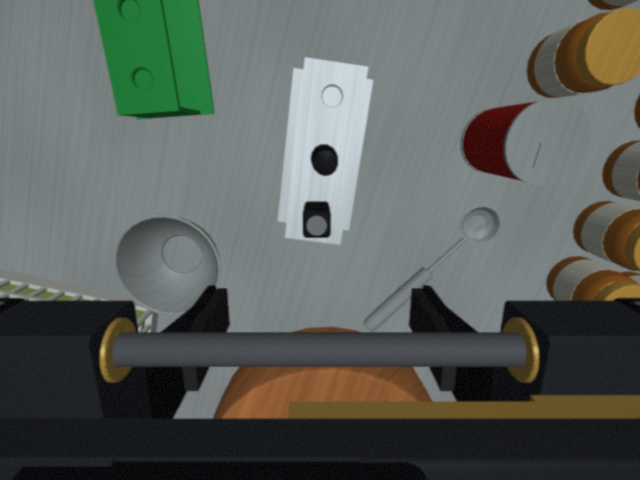

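View pics/scene1.png

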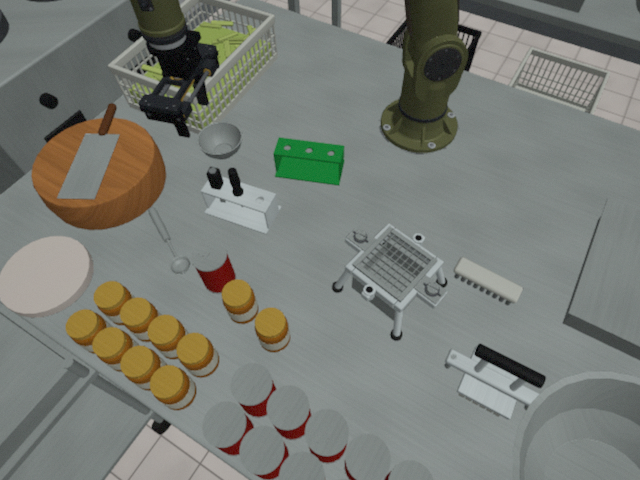

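The wrist view shows the flat driver upright in its hole at (317,221), with its top at z = 0.130 as before. The cross driver is untouched at (324,159), and the scene view shows everything else in place. I'm handing the job in.

```bash
python3 -c "
from bench import ctrl
print(ctrl.close_job())"
```

```text
the job is handed in; nothing more can be done
None
```

The unlocked screw is now turned to its stop and the flat driver is back in its original hole in the tool stand. I handed the job in at about 33 s; no verdict is reported.

- **Seating:** The unlocked screw was on the lug nearer the tool stand, at (0.491, 0.071) m. I lowered the blade to the slot floor and held it there with about 6–9 N. No reading during the turn showed it lifting or coming out.
- **Turning:** I turned it clockwise until the torque rose from about 0.12 to 0.20–0.21 N m and the blade stopped descending. The highest torque I read was 0.211 N m, below the 0.3 N m forcing limit. I then released the torque and lifted out.
- **Check of the screw:** In the camera depth image the slot had turned about 79° (1.37 rad). The floor was at about 115.6 mm against the nominal 115 mm, down from 118.9 mm. The slot is now about 0.26 rad off the ribs, which is inside the 0.3 rad limit but not by much.
- **Check of the driver:** It stands upright with its top at 130 mm, as before. Its position measured within 2 mm of the start, and the gripper is open and clear.
- **Other things:** The cross driver and everything else look unmoved in the last pictures. I did not measure the locked screw again after the job.

No check failed. Single torque readings were noisy by about 0.04 N m, so I confirmed the stop with a second reading while holding still (0.204 N m).

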